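# Space the slats of a wooden winter tree

### The arm

A 6-joint arm with a two-finger parallel gripper is mounted at the origin on the work surface. World frame = base frame: x ahead of the robot, y to its left, z up, the work surface at z = 0. Lengths are in m, angles in degrees, forces in N, time in s.
With the tool pointing down it reaches from about 0.4 to 0.825 m from the base axis. Payload 7 kg.
Tool frame: the origin (TCP) lies midway between the tips of the shut fingers; the grasp point (between the pads) lies 19 mm behind it (ctrl.hold_point_z is the distance from the TCP to the grasp point, in m); z points along the fingers, y is the line along which they close (so a half turn about z gives the same grasp; the last joint's range is limited). The gripper opens to 88 mm and grips with 3 to 60 N. Pads are 19 mm wide; open, the fingers measure 130 mm over their backs; the gripper's body (78 mm by 193 mm) begins 47 mm behind the grasp point.
Start: joints at [-50.243, 20.546, 0.682, 0, -70.136, -16.507], TCP at [0.266, -0.62, 0.227] pointing down, gripper open.
Joint ranges: [-176.03, 176.03], [-82.01, 121.73], [-58.28, 71.71], [-173.87, 95.51], [-174.79, -0.11], [-173.66, 173.66]. Speed limits (degrees/s): [136.94, 136.94, 172.46, 180, 180, 180].

### API

Orientations are given as [roll, pitch, yaw] about the fixed x, y, z axes, in that order (R = Rz(yaw) Ry(pitch) Rx(roll)).
In Python, from plant import ctrl gives the robot as it stands.
- The arm moves only by the tool apply_moves, never from a script. Its argument "deltas" is a list of rows, each an object with "fingers": the finger opening in mm, from 0 to 87.6; "delta_pos": the shift along the tool's x, y, z in mm, a list of three; "angular": the turn, a rotation vector about the tool's x, y, z in degrees, a list of three. A call has 1 to 10 rows; each row is the pose to reach, as a shift and turn from the pose commanded when the call began, along the tool's axes at that moment; what a row does not reach only later rows make up. A row lasts 1/10 s, in which the tool goes at most 50 mm and 8.59 degrees, less where a joint would pass 70% of its speed; a pose out of reach is approached as far as the arm can. A call with a gripper value outside its range is refused whole. The fingers move at their own pace and stop on an object; the grip force is fixed at half the most. Time passes only in rows, so rows that repeat a pose let the fingers close. It gives the time, the measured TCP pose, the force, the opening and the grip force at its end, in the units of the state.
- ctrl.get_obs(): the state, without advancing time (a new reading comes with each control period).
- ctrl.snapshot(name): name is "scene" or "top"; returns the picture (384x512x3 uint8, red, green, blue); there is no depth.
- ctrl.camera_params(name): a dict with "fx", "fy", "cx", "cy" (pixels), "cam_to_world" (4x4, takes a point from camera to world coordinates). Camera axes: x right, y up, looking along -z (the intrinsics and any distortion apply to the point x, -y, -z); pixel columns grow to the right and rows downward; lengths in m; the calibration is good to about 2 mm. A picture is of the moment at which its call begins. camera_params takes no time and is no camera call.
- ctrl.close_job(): hands the job in; it is judged then, once.
The state is a dict: "clock": time; "joint_pos": joint angles; "qvel": joint speeds; "tau": joint torques, N m; "tool_pos": TCP position; "orientation": TCP orientation; "force": force on the tool from outside, world axes, zero at the start; "moment": the same for the moment, N m; "opening": finger opening in m; "gripper_force": force on a finger pad.
Only numpy, scipy, OpenCV 4.12 (cv2) and the standard library are available. Lean on these libraries where they do the work, as an engineer would, in place of code of your own. Each camera call takes 0.05 s, during which the arm holds its last target. There are 200 camera calls.

### The job

Make up the slatted winter tree on the plywood board: first push all the loose chips off the board with the held scraper block, never touching them with the fingers. Then lay all the painted slats that are there on the board in order of length, longest next to the magenta slat that is glued on and shortest last, each centred on the board's middle line and parallel to the glued one; set each slat in turn with the orange spacer block standing in the gap between it and the slat before, both snug against it, so that all gaps are one spacer wide. Finish with the scraper and the spacer standing on the cork mat, and leave the paint jars, cups and tape roll alone.

Things in the scene. Friction and masses are not known exactly. Their poses are not given: they have to be found in the camera images.
- board: fixed plywood board, 190 mm (x) by 280 (y), top 30 above its origin (centre of underside, table level). The row runs along +y; a dark line marks the middle, x = 0. A magenta slat 172 x 30 x 16 mm is glued on along x at y = -124. Beyond the +y end (y 140 to 195) a white tray, floor 4 thick, walls 16 high, lower than the board's top, catches chips pushed over that end
- first (a point): centre of the underside of the glued magenta slat, on the board's top surface; axes as the board's. The first loose slat's centre belongs 54 mm from it along +y (30 mm slat width + 24 mm gap), the next 54 mm farther, and so on
- sheet: sheet of white card fixed to the table, 220 x 240 x 2 mm, on which the loose slats start side by side, 46 mm apart; to the left or the right of the board. Origin: centre of the underside
- mat: cork mat fixed to the table, 200 mm (x) by 170 mm (y), 4 mm thick, on the other side of the board; the tools start on it and must be put back on it. Origin: centre of the underside
- slat1: loose pink slat, 160 mm long (x), 30 wide (y), 16 thick, 0.12 kg, with a bare wood peg mid-top, 26 mm along x, 22 along y, 30 tall (its top 46 above the underside): grip it from above across the 26 mm (fingers along x). Origin: centre of underside; same either way round. Starts flat on the card sheet; may be absent (None)
- slat2: loose yellow slat, 142 mm long (x), 30 wide (y), 16 thick, 0.12 kg, with a bare wood peg mid-top, 26 mm along x, 22 along y, 30 tall (its top 46 above the underside): grip it from above across the 26 mm (fingers along x). Origin: centre of underside; same either way round. Starts flat on the card sheet; may be absent (None)
- slat3: loose blue slat, 124 mm long (x), 30 wide (y), 16 thick, 0.12 kg, with a bare wood peg mid-top, 26 mm along x, 22 along y, 30 tall (its top 46 above the underside): grip it from above across the 26 mm (fingers along x). Origin: centre of underside; same either way round. Starts flat on the card sheet; may be absent (None)
- slat4: loose white slat, 106 mm long (x), 30 wide (y), 16 thick, 0.12 kg, with a bare wood peg mid-top, 26 mm along x, 22 along y, 30 tall (its top 46 above the underside): grip it from above across the 26 mm (fingers along x). Origin: centre of underside; same either way round. Starts flat on the card sheet; may be absent (None)
- slat5: loose green slat, 88 mm long (x), 30 wide (y), 16 thick, 0.12 kg, with a bare wood peg mid-top, 26 mm along x, 22 along y, 30 tall (its top 46 above the underside): grip it from above across the 26 mm (fingers along x). Origin: centre of underside; same either way round. Starts flat on the card sheet; may be absent (None)
- spacer: orange spacer block, 0.15 kg: a bar 100 mm long (x), 24 mm thick (y: the gap to set), 16 tall, with a light upright grip on its middle, 26 mm along x, 22 along y, 32 tall (top 48 mm above the underside); grip from above across the 26 mm (fingers along x), clear of the slats beside. Origin: centre of the underside
- scraper: scraper block, 0.25 kg: a steel bar 170 mm long (x), 34 thick (y), 16 tall, with a light black upright grip on its middle, 26 mm along x, 22 along y, 32 tall (top 48 mm above the underside); grip from above across the 26 mm (fingers along x). Origin: centre of the underside
- chip1: loose dark wood chip, 26 x 18 x 8 mm, 12 g, lying on the board at the start. Origin: centre of its underside as built. May be absent (then None).
- chip2: loose dark wood chip, 26 x 18 x 8 mm, 12 g, lying on the board at the start. Origin: centre of its underside as built. May be absent (then None).
- chip3: loose dark wood chip, 26 x 18 x 8 mm, 12 g, lying on the board at the start. Origin: centre of its underside as built. May be absent (then None).
- chip4: loose dark wood chip, 26 x 18 x 8 mm, 12 g, lying on the board at the start. Origin: centre of its underside as built. May be absent (then None).
- jar_blue: paint jar, 46 mm wide, 50 tall, blue with white cap: leave alone. Origin: centre of the underside
- jar_pink: paint jar, 46 mm wide, 50 tall, magenta with white cap: leave alone. Origin: centre of the underside
- jar_yellow: paint jar, 46 mm wide, 50 tall, yellow with white cap: leave alone. Origin: centre of the underside
- cup1: white paper cup, 72 mm wide, 85 tall: leave alone. Origin: centre of the underside
- cup2: white paper cup, 72 mm wide, 85 tall: leave alone. Origin: centre of the underside
- tape: roll of cream tape lying flat, 96 mm wide, 30 tall: leave alone. Origin: centre of the underside

How it is judged:
By the outcome, as a careful person would: the job done as asked, in the order asked, and still so for the second after the job is handed in, with the robot touching nothing.
Of slat1, slat2, slat3, slat4, slat5 only 3 to 4 are there at a start; the rules pass over those that are not, and their reading is None.
Of chip1, chip2, chip3, chip4 only 2 to 4 are there at a start; the rules pass over those that are not, and their reading is None.
At some moment in a run one of slat1, slat2, slat3, slat4, slat5, spacer, scraper may be knocked a few centimetres aside while the robot is not near it.
It also fails if it takes over 210 s, if anything falls off the work surface, if the arm or the gripper's body presses on something with over 40 N, if the wrist force passes 120 N, or if a joint passes its speed limit or range.

## Working session

There is one attempt and no reset: what is moved stays moved. The work goes in short steps, Python scripts to look and compute and a tool call to move; the robot and the scene stay as the last step left them, time stands still between calls to the robot, and variables do not carry over. Pictures are saved under pics/ and viewed, at most 14 in all, crops included, and the job is handed in when it is done.

Besides the shell and the picture viewer there is one more tool, called after "Call:" by a JSON object that holds its "name" and its "arguments", one argument or row to a line. apply_moves: Moves the arm, as the interface text tells. Its arguments: {"type":"object","properties":{"deltas":{"type":"array"}},"required":["deltas"]}

```bash
ls; mkdir -p pics; python3 - <<'E'
from plant import ctrl
import cv2,numpy as np
np.set_printoptions(precision=4,suppress=True)
for n in("scene","top"):
    im=ctrl.snapshot(n); cv2.imwrite(f"pics/{n}0.png",cv2.resize(im[:,:,::-1],(800,600),interpolation=cv2.INTER_CUBIC))
    p=ctrl.camera_params(n); print(n,p)
print(ctrl.get_obs())
E
```

```text
pics
scene {'fx': 434.70553388626416, 'fy': 434.70553388626416, 'cx': 257.81294452188183, 'cy': 184.87051590515304, 'cam_to_world': array([[-0.4557, -0.6617,  0.5954,  1.1883],
       [ 0.8901, -0.3421,  0.3011,  0.3022],
       [ 0.0045,  0.6671,  0.7449,  0.8559],
       [ 0.    ,  0.    ,  0.    ,  1.    ]])}
top {'fx': 467.00204713218284, 'fy': 467.00204713218284, 'cx': 256.8700698292331, 'cy': 191.05670436939522, 'cam_to_world': array([[-0.0239,  0.9958, -0.0881,  0.4439],
       [-0.9997, -0.024 , -0.0008, -0.0135],
       [-0.0029,  0.0881,  0.9961,  1.4453],
       [ 0.    ,  0.    ,  0.    ,  1.    ]])}
{'clock': 0.1, 'joint_pos': array([-50.2434,  20.5872,   0.638 ,  -0.0163, -70.1327, -16.506 ]), 'qvel': array([-0.0418, -0.0158,  0.0606,  0.2199, -0.0693, -0.005 ]), 'tau': array([ -0.001 , -58.4162,  29.3754,   7.0156,   0.0102,  -0.0001]), 'tool_pos': array([ 0.2663, -0.6198,  0.2257]), 'orientation': array([ 179.9172,   -0.0086, -156.755 ]), 'force': array([-0.357 ,  0.1554, -0.2989]), 'moment': array([ 0.0167, -0.0224,  0.0206]), 'gripper_force': 0.0, 'opening': 0.08761359236441031}
```

View pics/top0.png

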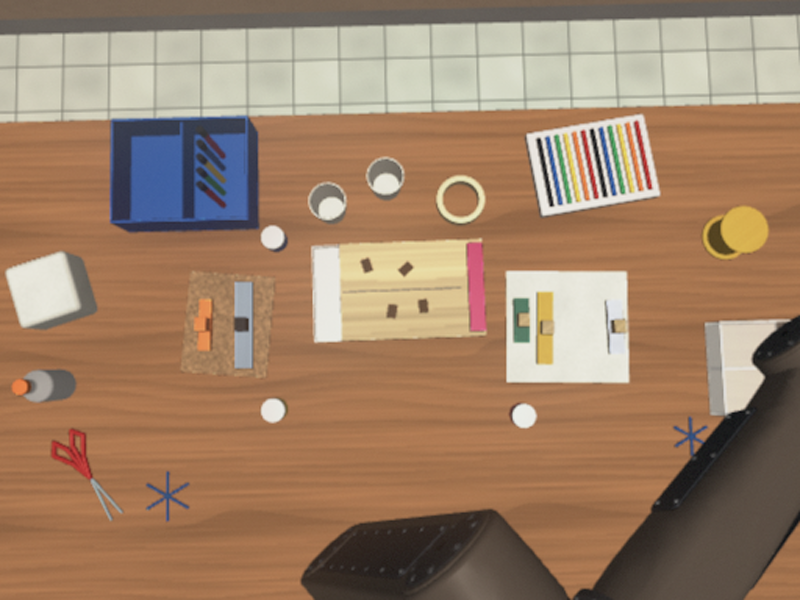

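View pics/scene0.png

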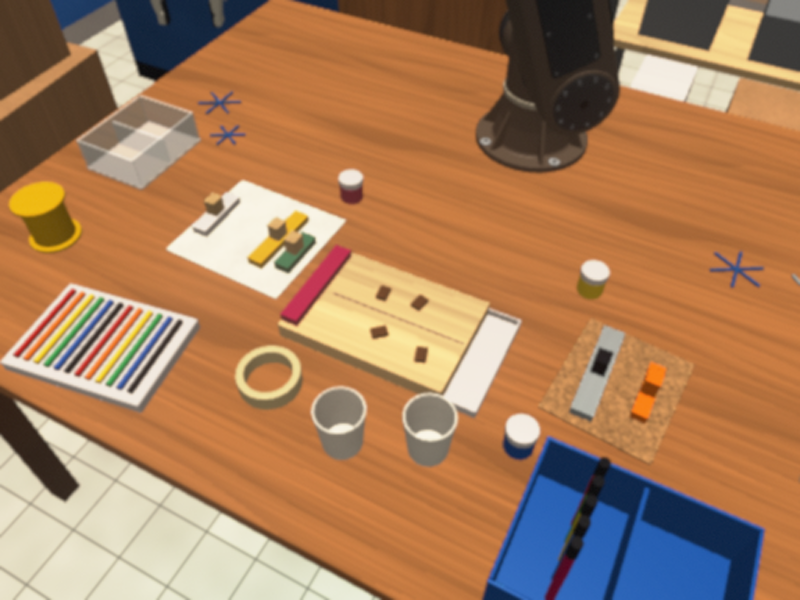

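The top view shows the board with magenta at its right end (475,287 in the 800 px picture) and the tray at its left. Four chips lie near (367,265), (405,268), (392,311) and (423,305). The mat is at left with the spacer (204,324) and scraper (243,324). The sheet is at right with green (521,320), yellow (545,327) and white (617,326), so slats 2, 4 and 5 are there.

```bash
cat > h.py <<'E'
from plant import ctrl
import cv2, numpy as np
np.set_printoptions(precision=2,suppress=True)
def ray(n,uv,z):
    "pixels (native, Nx2) -> world points on the plane z"
    p=ctrl.camera_params(n); T=p["cam_to_world"]; uv=np.atleast_2d(uv).astype(float)
    d=np.c_[(uv[:,0]-p["cx"])/p["fx"],-(uv[:,1]-p["cy"])/p["fy"],-np.ones(len(uv))]@T[:3,:3].T
    return T[:3,3]+d*((z-T[2,3])/d[:,2])[:,None]
def pix(n,X):
    p=ctrl.camera_params(n); T=p["cam_to_world"]; c=(np.atleast_2d(X)-T[:3,3])@T[:3,:3]
    return np.c_[p["cx"]-p["fx"]*c[:,0]/c[:,2],p["cy"]+p["fy"]*c[:,1]/c[:,2]]
# colour: hsv lo, hi, height of the object's middle, roi (native px: u0,v0,u1,v1)
S={"magenta":((160,120,90),(178,255,255),.038,(285,145,320,225)),
"yellow":((18,140,120),(32,255,255),.010,(322,170,405,248)),
"green":((50,60,30),(90,255,160),.010,(322,170,405,248)),
"pink":((150,60,120),(178,160,255),.010,(322,170,405,248)),
"blue":((95,90,60),(125,255,255),.010,(322,170,405,248)),
"spacer":((3,180,150),(14,255,255),.012,(110,165,182,248)),
"scraper":((95,15,90),(125,110,255),.012,(110,165,182,248))}
def rect(im,name,z=None,roi=None):
    "centre (mm), long axis angle (deg, 0 = world x), sizes, from the colour blob in the top picture"
    lo,hi,z0,r0=S[name]; z=z0 if z is None else z; u0,v0,u1,v1=roi or r0; k=6
    c=cv2.resize(im[v0:v1,u0:u1],None,fx=k,fy=k,interpolation=cv2.INTER_CUBIC)
    m=cv2.inRange(cv2.cvtColor(c,cv2.COLOR_RGB2HSV),lo,hi)
    n,l,st,_=cv2.connectedComponentsWithStats(m)
    pts=np.argwhere(np.isin(l,[i for i in range(1,n) if st[i,4]>60]))[:,::-1]
    if len(pts)<200: return None
    uv=(pts+.5)/k-.5+[u0,v0]
    w=ray("top",uv,z)[:,:2]*1000
    (cx,cy),(a,b),t=cv2.minAreaRect(w.astype(np.float32))
    if a<b: a,b,t=b,a,t+90
    return np.array([cx,cy,(t+90)%180-90,a,b])
def show(im,name,roi,k):
    u0,v0,u1,v1=roi; cv2.imwrite(f"pics/{name}.png",cv2.resize(im[v0:v1,u0:u1,::-1],None,fx=k,fy=k,interpolation=cv2.INTER_CUBIC))
E
python3 - <<'E'
from h import *
im=ctrl.snapshot("top"); cv2.imwrite("t0.png",im[:,:,::-1])
for n in S: print(n,rect(im,n))
show(im,"crop1",(192,145,320,225),6)
E
```

```text
magenta [ 589.79 -157.24    0.51  169.74   29.61]
yellow [ 507.67 -292.18   -2.41  138.13   27.75]
green [ 523.26 -246.7    -1.36   83.68   27.68]
pink None
blue None
spacer None
scraper [527.64 300.15  -0.33 167.71  32.96]
```

View pics/crop1.png

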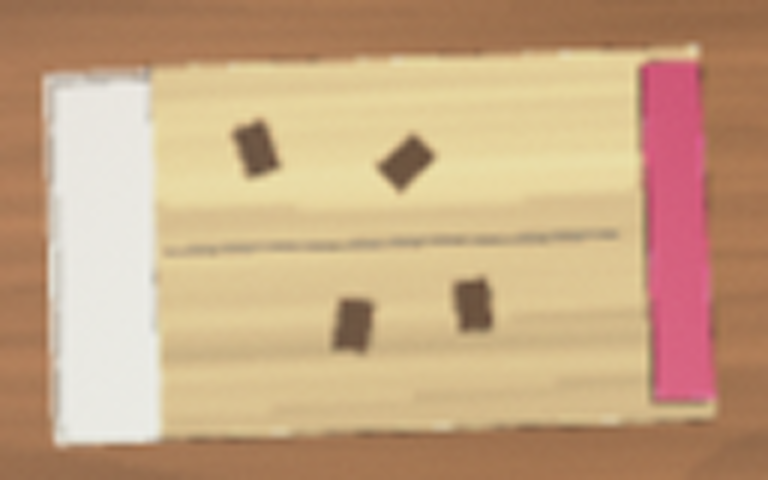

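Crop: board top corners are near (698,46), (716,416), (150,69) and (160,438). The middle line runs from (165,251) to (618,235), and magenta's corners are (641,63), (699,63), (715,400) and (652,403). Next I check the sheet and the mat.

```bash
python3 - <<'E'
from h import *
im=cv2.imread("t0.png")[:,:,::-1].copy()
f=lambda l:192-.5+0+ (np.array(l,float)+.5)/6*[1,1]+[0,145-192]
w=ray("top",f([(698,46),(716,416),(150,69),(160,438)]),.03)*1000; print("corners\n",w[:,:2])
l=ray("top",f([(165,251),(618,235)]),.03)*1000; print("line",l[:,:2],"angle",np.degrees(np.arctan2(*(l[1]-l[0])[[0,1]])))
m=ray("top",f([(641,63),(699,63),(715,400),(652,403)]),.046)*1000; print("mag",m[:,:2],m.mean(0))
hs=cv2.cvtColor(im,cv2.COLOR_RGB2HSV); print(hs[212,131],hs[200,131])
show(im,"crop2",(322,170,407,250),7); 
E
```

```text
corners
 [[ 684.63 -171.57]
 [ 495.65 -174.32]
 [ 679.58  108.45]
 [ 491.29  106.46]]
line [[ 586.04  102.35]
 [ 588.64 -127.74]] angle 179.35194264235332
mag [[ 673.94 -140.75]
 [ 673.23 -170.  ]
 [ 503.06 -172.28]
 [ 502.32 -140.8 ]] [ 588.14 -155.96   46.  ]
[ 11 163 202] [ 12 161 229]
```

View pics/crop2.png

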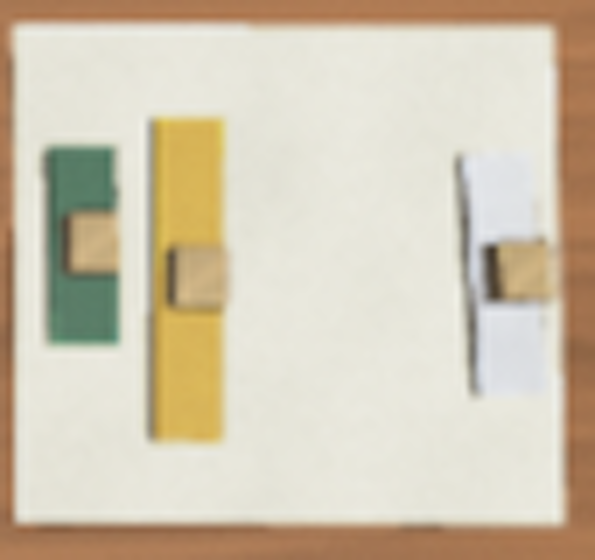

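White slat: top-face corners in the crop are about (468,153), (537,150), (545,393) and (474,397), and its peg top is centred at (523,271). Peg centres are green (91,242) and yellow (198,277).

```bash
cat >> h.py <<'E'
S["spacer"]=((6,130,150),(13,255,255),.012,(110,165,182,248))
B=np.array([587.8,-32.7]); A=np.radians(.8); RB=np.array([[np.cos(A),np.sin(A)],[-np.sin(A),np.cos(A)]])
def tob(w): return RB@(np.asarray(w)[:2]-B)   # world mm -> board mm
def tcp():
    o=ctrl.get_obs(); b=tob(o["tool_pos"]*1000)
    return np.r_[b,o["tool_pos"][2]*1000,o["orientation"]]
def delta(t):
    "target board x,y,z mm -> delta_pos in the present tool frame"
    from scipy.spatial.transform import Rotation as R
    o=ctrl.get_obs(); w=np.r_[RB.T@np.array(t[:2],float)+B,t[2]]-o["tool_pos"]*1000
    return R.from_euler("xyz",o["orientation"],degrees=True).inv().apply(w)
E
python3 - <<'E'
from h import *
im=cv2.imread("t0.png")[:,:,::-1].copy()
for n in("spacer","scraper","yellow","green"):
    r=rect(im,n); print(n,r,"board",tob(r),r[2]-.8)
g=lambda l:(np.array(l,float)+.5)/7-.5+[322,170]
w=ray("top",g([(468,153),(537,150),(545,393),(474,397)]),.018)*1000; print("white",w[:,:2],tob(w.mean(0)))
for n,p in(("white",(523,271)),("green",(91,242)),("yellow",(198,277))): print("peg",n,tob(ray("top",g([p]),.048)[0]*1000))
h=lambda l:(np.array(l,float)+.5)/1.5625-.5
print("mat",[tob(p) for p in ray("top",h([(191,271),(274,277),(268,377),(181,374)]),.004)*1000])
print("chips",[tob(p) for p in ray("top",h([(367,265),(405,268),(392,311),(423,305)]),.038)*1000])
print(delta([0,-300,220]))
E
```

```text
spacer [534.94 337.88   0.22 258.36 207.33] board [-47.68 371.28] -0.5755726724863053
scraper [527.64 300.15  -0.33 167.71  32.96] board [-55.51 333.66] -1.130780029296875
yellow [ 507.67 -292.18   -2.41  138.13   27.75] board [ -83.74 -258.34] -3.2051361083984373
green [ 523.26 -246.7    -1.36   83.68   27.68] board [ -67.52 -213.08] -2.162579345703125
white [[ 559.26 -415.49]
 [ 559.85 -445.74]
 [ 453.73 -443.86]
 [ 452.74 -412.92]] [ -86.94 -395.63]
peg white [ -87.61 -394.17]
peg green [ -68.21 -210.44]
peg yellow [ -84.9  -255.33]
mat [array([ 55.39, 437.62]), array([ 37.05, 272.65]), array([-160.29,  288.87]), array([-147.96,  459.82])]
chips [array([49.36, 85.4 ]), array([40.67, 11.8 ]), array([-42.08,  40.12]), array([-32.74, -20.24])]
[-412.64  135.33    5.94]
```

Call:
{"name": "apply_moves", "arguments": {
  "deltas": [
    {"fingers":60,"delta_pos":[0,0,0],"angular":[0,0,-8.5]},
    {"fingers":60,"delta_pos":[0,0,0],"angular":[0,0,-17]},
    {"fingers":60,"delta_pos":[0,0,0],"angular":[0,0,-25.5]},
    {"fingers":60,"delta_pos":[0,0,0],"angular":[0,0,-34]},
    {"fingers":60,"delta_pos":[0,0,0],"angular":[0,0,-42.5]},
    {"fingers":60,"delta_pos":[0,0,0],"angular":[0,0,-51]},
    {"fingers":60,"delta_pos":[0,0,0],"angular":[0,0,-59.5]},
    {"fingers":60,"delta_pos":[0,0,0],"angular":[0,0,-67.5]},
    {"fingers":60,"delta_pos":[0,0,0],"angular":[0,0,-67.5]}
  ]
}}

```text
clock: 1.05
tool_pos: [0.2664, -0.62, 0.2262]
orientation: [180.0, 0.0, -89.1]
force: [-0.3, -0.8, -0.0]
opening: 0.0598
gripper_force: 0.0
```

Call:
{"name": "apply_moves", "arguments": {
  "deltas": [
    {"fingers":60,"delta_pos":[-35,-35,0],"angular":[0,0,0]},
    {"fingers":60,"delta_pos":[-70,-70,0],"angular":[0,0,0]},
    {"fingers":60,"delta_pos":[-105,-105,0],"angular":[0,0,0]},
    {"fingers":60,"delta_pos":[-140,-140,0],"angular":[0,0,0]},
    {"fingers":60,"delta_pos":[-175,-175,0],"angular":[0,0,0]},
    {"fingers":60,"delta_pos":[-210,-210,0],"angular":[0,0,0]},
    {"fingers":60,"delta_pos":[-245,-245,0],"angular":[0,0,0]},
    {"fingers":60,"delta_pos":[-283,-275,0],"angular":[0,0,0]}
  ]
}}

```text
clock: 1.85
tool_pos: [0.5391, -0.332, 0.2264]
orientation: [180.0, -0.0, -89.5]
force: [0.7, -0.7, 0.2]
opening: 0.0599
gripper_force: 0.0
```

Call:
{"name": "apply_moves", "arguments": {
  "deltas": [
    {"fingers":60,"delta_pos":[-48,0,0],"angular":[0,0,0]},
    {"fingers":60,"delta_pos":[-96,0,0],"angular":[0,0,0]},
    {"fingers":60,"delta_pos":[-144,0,0],"angular":[0,0,0]},
    {"fingers":60,"delta_pos":[-192,0,0],"angular":[0,0,0]},
    {"fingers":60,"delta_pos":[-240,0,0],"angular":[0,0,0]},
    {"fingers":60,"delta_pos":[-288,0,0],"angular":[0,0,0]},
    {"fingers":60,"delta_pos":[-336,0,0],"angular":[0,0,0]},
    {"fingers":60,"delta_pos":[-384,0,0],"angular":[0,0,0]},
    {"fingers":60,"delta_pos":[-432,0,0],"angular":[0,0,0]},
    {"fingers":60,"delta_pos":[-480,0,0],"angular":[0,0,0]}
  ]
}}

```text
clock: 2.85
tool_pos: [0.5309, 0.1483, 0.2268]
orientation: [-180.0, 0.0, -89.5]
force: [1.1, -0.1, 0.4]
opening: 0.0603
gripper_force: 0.0
```

Call:
{"name": "apply_moves", "arguments": {
  "deltas": [
    {"fingers":60,"delta_pos":[-48,0,10],"angular":[0,0,0]},
    {"fingers":60,"delta_pos":[-96,0,20],"angular":[0,0,0]},
    {"fingers":60,"delta_pos":[-130,0,40],"angular":[0,0,0]},
    {"fingers":60,"delta_pos":[-153,0,80],"angular":[0,0,0]},
    {"fingers":60,"delta_pos":[-153,0,110],"angular":[0,0,0]},
    {"fingers":60,"delta_pos":[-153,0,125],"angular":[0,0,0]},
    {"fingers":60,"delta_pos":[-153,0,125],"angular":[0,0,0]}
  ]
}}

```text
clock: 3.55
tool_pos: [0.5279, 0.2984, 0.0987]
orientation: [179.8, -0.2, -89.5]
force: [-0.3, -0.5, 0.5]
opening: 0.0602
gripper_force: 0.0
```

```bash
python3 - <<'E'
from h import *
print(tcp(), delta([-55.5,333.7,25]))
im=ctrl.snapshot("scene"); show(im,"s1",(170,90,490,330),2.5)
E
```

```text
[-55.28 331.89  98.66 179.77  -0.21 -89.46] [-2.07 -0.06 73.65]
```

View pics/s1.png

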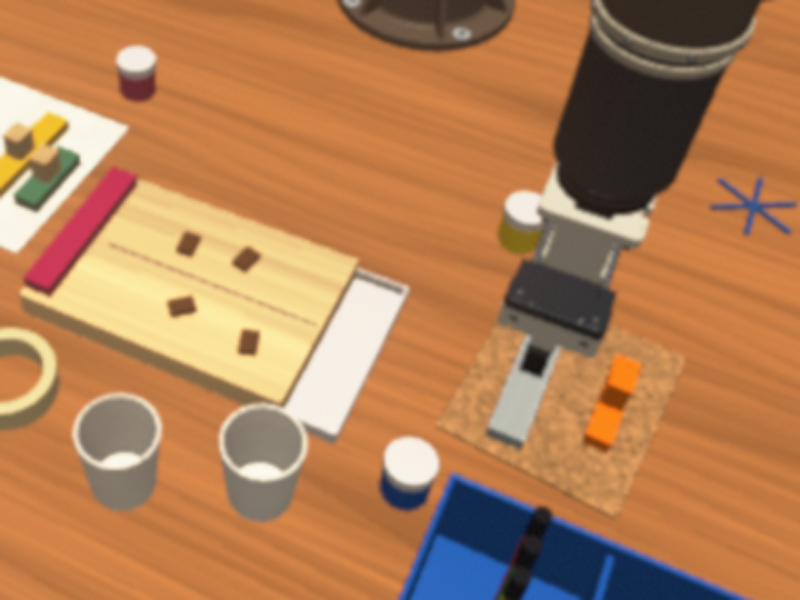

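The gripper is over the scraper's black grip (537,360) and the jars are clear. I descend and grip.

Call:
{"name": "apply_moves", "arguments": {
  "deltas": [
    {"fingers":60,"delta_pos":[-2,0,30],"angular":[0,0,-0.3]},
    {"fingers":60,"delta_pos":[-2,0,55],"angular":[0,0,-0.3]},
    {"fingers":60,"delta_pos":[-2,0,74],"angular":[0,0,-0.3]},
    {"fingers":60,"delta_pos":[-2,0,74],"angular":[0,0,-0.3]},
    {"fingers":15,"delta_pos":[-2,0,74],"angular":[0,0,-0.3]},
    {"fingers":15,"delta_pos":[-2,0,74],"angular":[0,0,-0.3]},
    {"fingers":15,"delta_pos":[-2,0,74],"angular":[0,0,-0.3]},
    {"fingers":15,"delta_pos":[-2,0,74],"angular":[0,0,-0.3]},
    {"fingers":15,"delta_pos":[-2,0,74],"angular":[0,0,-0.3]}
  ]
}}

```text
clock: 4.5
tool_pos: [0.5293, 0.3015, 0.0282]
orientation: [-180.0, 0.0, -89.0]
force: [-2.8, 0.9, 9.9]
opening: 0.026
gripper_force: 30.7
```

```bash
python3 - <<'E'
from h import *
o=ctrl.get_obs();print(tcp(),o["force"],o["opening"],o["gripper_force"],o["joint_pos"])
E
```

```text
[ -53.86  334.94   28.2  -179.99    0.03  -88.96] [-2.8   0.88  9.92] 0.026000347126828853 30.684372782707214 [ 48.01  25.44 -20.98  -0.02 -43.56 -46.96]
```

Call:
{"name": "apply_moves", "arguments": {
  "deltas": [
    {"fingers":15,"delta_pos":[0,0,-20],"angular":[0,0,0.25]},
    {"fingers":15,"delta_pos":[0,0,-50],"angular":[0,0,0.25]},
    {"fingers":15,"delta_pos":[20,0,-80],"angular":[0,0,0.25]},
    {"fingers":15,"delta_pos":[55,-6,-80],"angular":[0,0,0.25]},
    {"fingers":15,"delta_pos":[95,-14,-80],"angular":[0,0,0.25]},
    {"fingers":15,"delta_pos":[135,-22,-80],"angular":[0,0,0.25]},
    {"fingers":15,"delta_pos":[175,-30,-80],"angular":[0,0,0.25]},
    {"fingers":15,"delta_pos":[215,-38,-80],"angular":[0,0,0.25]},
    {"fingers":15,"delta_pos":[255,-46,-80],"angular":[0,0,0.25]},
    {"fingers":15,"delta_pos":[295,-54,-80],"angular":[0,0,0.25]}
  ]
}}

```text
clock: 5.5
tool_pos: [0.5885, 0.0057, 0.1074]
orientation: [180.0, 0.0, -89.2]
force: [0.3, -0.5, -2.3]
opening: 0.0257
gripper_force: 29.9
```

Call:
{"name": "apply_moves", "arguments": {
  "deltas": [
    {"fingers":15,"delta_pos":[40,0,0],"angular":[0,0,0]},
    {"fingers":15,"delta_pos":[80,0,0],"angular":[0,0,0]},
    {"fingers":15,"delta_pos":[108,0,0],"angular":[0,0,0]},
    {"fingers":15,"delta_pos":[115,0,0],"angular":[0,0,0]},
    {"fingers":15,"delta_pos":[115,0,0],"angular":[0,0,0]},
    {"fingers":15,"delta_pos":[115,0,0],"angular":[0,0,0]}
  ]
}}

```text
clock: 6.1
tool_pos: [0.5903, -0.107, 0.1074]
orientation: [180.0, 0.0, -89.2]
force: [-0.0, 0.1, -2.7]
opening: 0.0262
gripper_force: 29.9
```

```bash
python3 - <<'E'
from h import *
o=ctrl.get_obs();print(tcp(),o["force"],o["opening"],delta([0,-75,55]))
im=ctrl.snapshot("scene"); show(im,"s2",(130,90,370,270),3.3)
im=ctrl.snapshot("top"); r=rect(im,"scraper",z=.085,roi=(200,120,310,230)); print(r, r is not None and tob(r))
E
```

```text
[  1.42 -74.38 107.39 179.98   0.01 -89.21] [-0.    0.06 -2.74] 0.026196405512425122 [ 0.64  1.41 52.39]
[ 541.5  -110.3    88.62   28.23   19.03] [-47.38 -76.94]
```

View pics/s2.png

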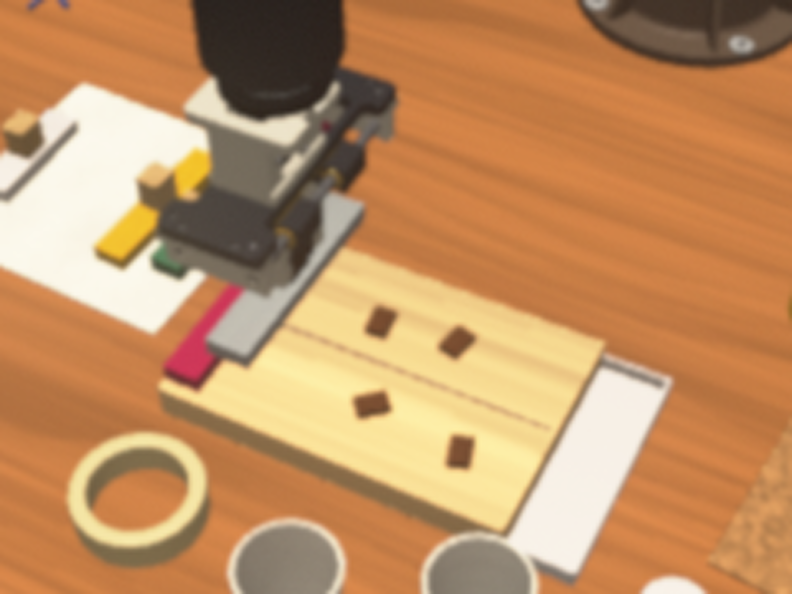

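The scraper is held parallel above the board, just clear of the magenta slat, with all chips ahead of it. I lower it.

Call:
{"name": "apply_moves", "arguments": {
  "deltas": [
    {"fingers":15,"delta_pos":[0,1,25],"angular":[0,0,0]},
    {"fingers":15,"delta_pos":[0,1,42],"angular":[0,0,0]},
    {"fingers":15,"delta_pos":[0,1,50],"angular":[0,0,0]},
    {"fingers":15,"delta_pos":[0,1,52],"angular":[0,0,0]},
    {"fingers":15,"delta_pos":[0,1,53],"angular":[0,0,0]},
    {"fingers":15,"delta_pos":[0,1,53],"angular":[0,0,0]}
  ]
}}

```text
clock: 6.8
tool_pos: [0.59, -0.1073, 0.0553]
orientation: [-179.9, 0.0, -89.2]
force: [-1.3, 0.5, -1.9]
opening: 0.0257
gripper_force: 29.9
```

Call:
{"name": "apply_moves", "arguments": {
  "deltas": [
    {"fingers":15,"delta_pos":[-5,0,1],"angular":[0,0,0]},
    {"fingers":15,"delta_pos":[-17,0,1],"angular":[0,0,0]},
    {"fingers":15,"delta_pos":[-29,0,1],"angular":[0,0,0]},
    {"fingers":15,"delta_pos":[-41,0,1],"angular":[0,0,0]},
    {"fingers":15,"delta_pos":[-53,0,1],"angular":[0,0,0]},
    {"fingers":15,"delta_pos":[-65,0,1],"angular":[0,0,0]},
    {"fingers":15,"delta_pos":[-77,0,1],"angular":[0,0,0]},
    {"fingers":15,"delta_pos":[-89,0,1],"angular":[0,0,0]},
    {"fingers":15,"delta_pos":[-100,0,1],"angular":[0,0,0]},
    {"fingers":15,"delta_pos":[-110,0,1],"angular":[0,0,0]}
  ]
}}

```text
clock: 7.8
tool_pos: [0.5882, 0.0031, 0.0542]
orientation: [-180.0, -0.0, -89.2]
force: [-3.1, -8.4, 17.3]
opening: 0.0259
gripper_force: 30.0
```

```bash
python3 - <<'E'
from h import *
o=ctrl.get_obs();print(tcp(),o["force"])
im=ctrl.snapshot("scene"); show(im,"s3",(130,90,370,270),3.3)
E
```

```text
[   0.86   35.82   54.17 -179.96   -0.03  -89.16] [-3.08 -8.41 17.31]
```

View pics/s3.png

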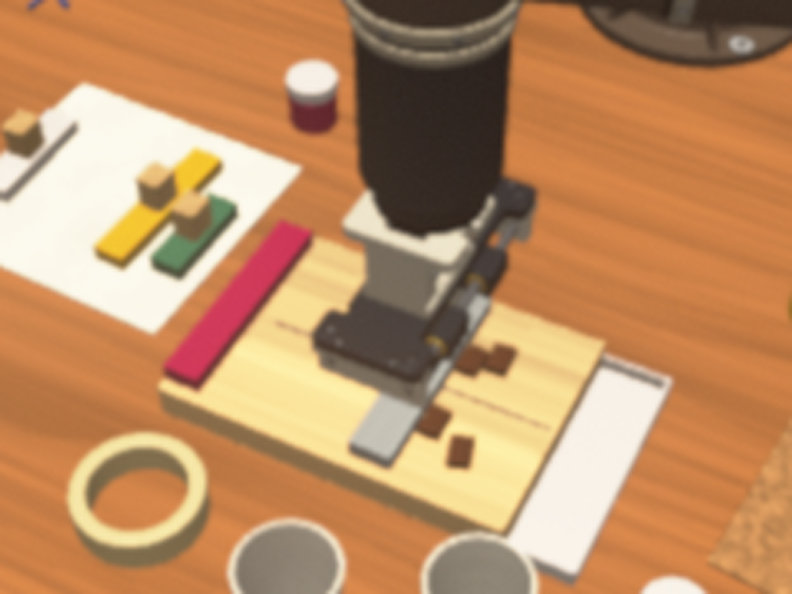

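The chips are gathered in front of the bar and the contact is a bit firm, so I ease up 0.5 mm and go on over the end.

Call:
{"name": "apply_moves", "arguments": {
  "deltas": [
    {"fingers":15,"delta_pos":[-10,0,-0.5],"angular":[0,0,0]},
    {"fingers":15,"delta_pos":[-22,0,-0.5],"angular":[0,0,0]},
    {"fingers":15,"delta_pos":[-34,0,-0.5],"angular":[0,0,0]},
    {"fingers":15,"delta_pos":[-45,0,-0.5],"angular":[0,0,0]},
    {"fingers":15,"delta_pos":[-56,0,-0.5],"angular":[0,0,0]},
    {"fingers":15,"delta_pos":[-67,0,-0.5],"angular":[0,0,0]},
    {"fingers":15,"delta_pos":[-78,0,-0.5],"angular":[0,0,0]},
    {"fingers":15,"delta_pos":[-88,0,-0.5],"angular":[0,0,0]},
    {"fingers":15,"delta_pos":[-97,0,-0.5],"angular":[0,0,0]},
    {"fingers":15,"delta_pos":[-105,0,-0.5],"angular":[0,0,0]}
  ]
}}

```text
clock: 8.85
tool_pos: [0.5862, 0.1082, 0.054]
orientation: [180.0, -0.0, -89.2]
force: [0.0, -4.4, 3.8]
opening: 0.0257
gripper_force: 30.0
```

Call:
{"name": "apply_moves", "arguments": {
  "deltas": [
    {"fingers":15,"delta_pos":[-3,0,0],"angular":[0,0,0]},
    {"fingers":15,"delta_pos":[-3,0,0],"angular":[0,0,0]},
    {"fingers":15,"delta_pos":[-3,0,-30],"angular":[0,0,0]},
    {"fingers":15,"delta_pos":[-3,0,-60],"angular":[0,0,0]},
    {"fingers":15,"delta_pos":[-40,10,-60],"angular":[0,0,0]},
    {"fingers":15,"delta_pos":[-80,30,-60],"angular":[0,0,0]},
    {"fingers":15,"delta_pos":[-120,45,-60],"angular":[0,0,0]},
    {"fingers":15,"delta_pos":[-160,52,-60],"angular":[0,0,0]},
    {"fingers":15,"delta_pos":[-185,54,-60],"angular":[0,0,0]},
    {"fingers":15,"delta_pos":[-185,54,-60],"angular":[0,0,0]}
  ]
}}

```text
clock: 9.85
tool_pos: [0.5289, 0.2951, 0.113]
orientation: [180.0, 0.1, -89.0]
force: [-0.6, -0.2, -2.8]
opening: 0.0258
gripper_force: 30.0
```

```bash
python3 - <<'E'
from h import *
o=ctrl.get_obs();print(tcp(),o["force"],delta([-54,325,28.7]))
im=ctrl.snapshot("scene"); show(im,"s4",(100,90,460,330),2.2)
im=ctrl.snapshot("top"); cv2.imwrite("t1.png",im[:,:,::-1])
hs=cv2.cvtColor(im,cv2.COLOR_RGB2HSV);print([(n,rect(im,n)) for n in("yellow","green")])
E
```

```text
[-54.35 328.55 113.03 179.96   0.07 -89.05] [-0.64 -0.2  -2.75] [ 3.65 -0.39 84.33]
[('yellow', array([ 507.67, -291.93,   -2.4 ,  138.08,   27.24])), ('green', array([ 523.26, -246.7 ,   -1.37,   83.68,   27.66]))]
```

View pics/s4.png

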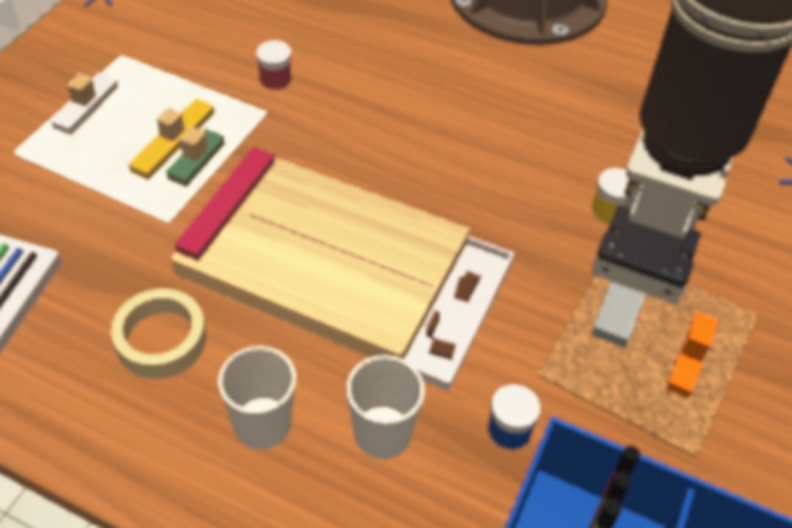

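The board is clear and all chips lie in the tray at (467,287), (433,322) and (441,349). I set the scraper down on the mat.

Call:
{"name": "apply_moves", "arguments": {
  "deltas": [
    {"fingers":15,"delta_pos":[2,0,40],"angular":[0,0,0]},
    {"fingers":15,"delta_pos":[2,0,70],"angular":[0,0,0]},
    {"fingers":15,"delta_pos":[2,0,80],"angular":[0,0,0]},
    {"fingers":15,"delta_pos":[2,0,84],"angular":[0,0,0]},
    {"fingers":15,"delta_pos":[2,0,84],"angular":[0,0,0]},
    {"fingers":50,"delta_pos":[2,0,84],"angular":[0,0,0]},
    {"fingers":50,"delta_pos":[2,0,84],"angular":[0,0,0]},
    {"fingers":50,"delta_pos":[2,0,50],"angular":[0,0,0]},
    {"fingers":50,"delta_pos":[2,0,10],"angular":[0,0,0]},
    {"fingers":50,"delta_pos":[-20,0,-10],"angular":[0,0,0]}
  ]
}}

```text
clock: 10.95
tool_pos: [0.5309, 0.3114, 0.129]
orientation: [-179.8, 0.2, -89.3]
force: [0.4, 1.3, 0.8]
opening: 0.0499
gripper_force: 0.0
```

```bash
python3 - <<'E'
from h import *
o=ctrl.get_obs();print(tcp(),o["force"])
im=cv2.imread("t0.png")[:,:,::-1].copy()
show(im,"crop3",(112,168,182,248),7)
E
```

```text
[ -52.08  344.84  129.02 -179.76    0.19  -89.26] [0.37 1.29 0.76]
```

View pics/crop3.png

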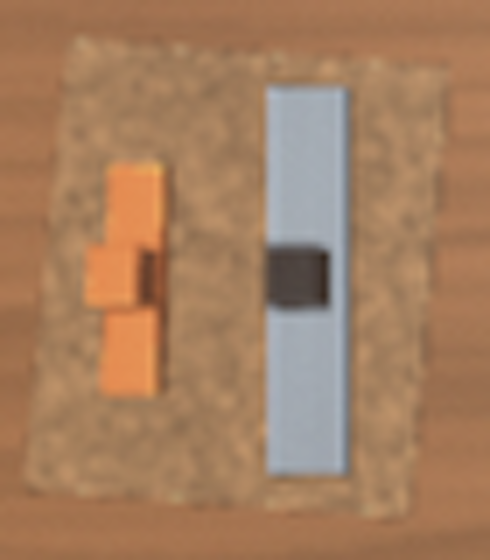

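Spacer in the crop: bar top corners (109,163), (163,163), (157,395) and (101,394), with the grip top centred at (111,275).

```bash
python3 - <<'E'
from h import *
g=lambda l:(np.array(l,float)+.5)/7-.5+[112,168]
w=ray("top",g([(109,163),(163,163),(157,395),(101,394)]),.02)*1000
print([tob(p) for p in w],tob(w.mean(0)),tob(ray("top",g([(111,275)]),.052)[0]*1000))
print(tcp())
E
```

```text
[array([ -1.79, 418.08]), array([ -2.69, 394.42]), array([-103.99,  398.54]), array([-102.64,  422.91])] [-52.78 408.49] [-53.02 408.96]
[ -52.08  344.84  129.02 -179.76    0.19  -89.26]
```

Call:
{"name": "apply_moves", "arguments": {
  "deltas": [
    {"fingers":50,"delta_pos":[-30,0,0],"angular":[0,0,0]},
    {"fingers":50,"delta_pos":[-60,0,20],"angular":[0,0,0]},
    {"fingers":50,"delta_pos":[-62,0,50],"angular":[0,0,0]},
    {"fingers":50,"delta_pos":[-62,0,80],"angular":[0,0,0]},
    {"fingers":50,"delta_pos":[-62,0,92],"angular":[0,0,0]},
    {"fingers":50,"delta_pos":[-62,0,92],"angular":[0,0,0]},
    {"fingers":50,"delta_pos":[-62,0,92],"angular":[0,0,0]}
  ]
}}

```text
clock: 11.65
tool_pos: [0.5295, 0.3741, 0.0336]
orientation: [-179.9, 0.1, -89.2]
force: [-0.0, 0.3, 0.6]
opening: 0.0497
gripper_force: 0.0
```

```bash
python3 - <<'E'
from h import *
o=ctrl.get_obs();print(tcp(),o["force"],delta([-53,408.5,24]))
E
```

```text
[ -52.63  407.59   33.6  -179.92    0.06  -89.18] [-0.04  0.3   0.61] [-0.9   0.38  9.6 ]
```

Call:
{"name": "apply_moves", "arguments": {
  "deltas": [
    {"fingers":50,"delta_pos":[-1,0,5],"angular":[0,0,0]},
    {"fingers":50,"delta_pos":[-1,0,8],"angular":[0,0,0]},
    {"fingers":50,"delta_pos":[-1,0,8],"angular":[0,0,0]},
    {"fingers":50,"delta_pos":[-1,0,8],"angular":[0,0,0]}
  ]
}}

```text
clock: 12.05
tool_pos: [0.5288, 0.3746, 0.0244]
orientation: [-180.0, 0.0, -89.2]
force: [0.4, 0.3, -0.4]
opening: 0.0499
gripper_force: 0.0
```

Call:
{"name": "apply_moves", "arguments": {
  "deltas": [
    {"fingers":15,"delta_pos":[0,0,0],"angular":[0,0,0]},
    {"fingers":15,"delta_pos":[0,0,0],"angular":[0,0,0]},
    {"fingers":15,"delta_pos":[0,0,0],"angular":[0,0,0]},
    {"fingers":15,"delta_pos":[0,0,0],"angular":[0,0,0]},
    {"fingers":15,"delta_pos":[0,0,0],"angular":[0,0,0]}
  ]
}}

```text
clock: 12.55
tool_pos: [0.5288, 0.3747, 0.0242]
orientation: [-180.0, 0.0, -89.2]
force: [0.1, 0.2, 0.4]
opening: 0.0264
gripper_force: 29.8
```

Call:
{"name": "apply_moves", "arguments": {
  "deltas": [
    {"fingers":15,"delta_pos":[0,0,-25],"angular":[0,0,0]},
    {"fingers":15,"delta_pos":[0,0,-60],"angular":[0,0,0]},
    {"fingers":15,"delta_pos":[20,0,-90],"angular":[0,0,0]},
    {"fingers":15,"delta_pos":[65,-8,-90],"angular":[0,0,0]},
    {"fingers":15,"delta_pos":[110,-16,-90],"angular":[0,0,0]},
    {"fingers":15,"delta_pos":[155,-24,-90],"angular":[0,0,0]},
    {"fingers":15,"delta_pos":[200,-32,-90],"angular":[0,0,0]},
    {"fingers":15,"delta_pos":[245,-40,-90],"angular":[0,0,0]},
    {"fingers":15,"delta_pos":[290,-48,-90],"angular":[0,0,0]},
    {"fingers":15,"delta_pos":[335,-53.3,-90],"angular":[0,0,0]}
  ]
}}

```text
clock: 13.55
tool_pos: [0.5865, 0.0386, 0.1139]
orientation: [180.0, 0.0, -89.2]
force: [0.9, 1.1, -2.4]
opening: 0.0263
gripper_force: 29.8
```

Call:
{"name": "apply_moves", "arguments": {
  "deltas": [
    {"fingers":15,"delta_pos":[45,0,0],"angular":[0,0,0]},
    {"fingers":15,"delta_pos":[90,0,0],"angular":[0,0,0]},
    {"fingers":15,"delta_pos":[130,0,0],"angular":[0,0,0]},
    {"fingers":15,"delta_pos":[155,0,10],"angular":[0,0,0]},
    {"fingers":15,"delta_pos":[160,0,40],"angular":[0,0,0]},
    {"fingers":15,"delta_pos":[160,0,55],"angular":[0,0,0]},
    {"fingers":15,"delta_pos":[160,0,60],"angular":[0,0,0]},
    {"fingers":15,"delta_pos":[160,0,60],"angular":[0,0,0]}
  ]
}}

```text
clock: 14.35
tool_pos: [0.5883, -0.1196, 0.0533]
orientation: [179.9, -0.0, -89.2]
force: [0.0, 0.1, -1.3]
opening: 0.0262
gripper_force: 29.8
```

```bash
python3 - <<'E'
from h import *
o=ctrl.get_obs();print(tcp(),o["force"],delta([0,-97,51]))
im=ctrl.snapshot("top")
for n in("yellow","green"): r=rect(im,n); print(n,r,tob(r))
E
```

```text
[ -0.69 -86.92  53.34 179.9   -0.01 -89.2 ] [ 0.04  0.07 -1.3 ] [10.08 -0.7   2.34]
yellow [ 507.66 -291.93   -2.4   137.86   27.24] [ -83.75 -258.08]
green [ 523.77 -246.59   -1.35   83.68   27.46] [ -67.01 -212.98]
```

Call:
{"name": "apply_moves", "arguments": {
  "deltas": [
    {"fingers":15,"delta_pos":[0,0,2.5],"angular":[0,0,0]},
    {"fingers":15,"delta_pos":[3,0,2.5],"angular":[0,0,0]},
    {"fingers":15,"delta_pos":[6,0,2.5],"angular":[0,0,0]},
    {"fingers":15,"delta_pos":[8,0,2.5],"angular":[0,0,0]},
    {"fingers":15,"delta_pos":[9,0,2.5],"angular":[0,0,0]},
    {"fingers":15,"delta_pos":[9,0,2.5],"angular":[0,0,0]}
  ]
}}

```text
clock: 15.0
tool_pos: [0.5892, -0.1285, 0.0518]
orientation: [-180.0, 0.0, -89.2]
force: [-0.8, 2.0, -0.8]
opening: 0.0259
gripper_force: 29.8
```

Call:
{"name": "apply_moves", "arguments": {
  "deltas": [
    {"fingers":15,"delta_pos":[1,0,0],"angular":[0,0,0]},
    {"fingers":15,"delta_pos":[1,0,0],"angular":[0,0,0]}
  ]
}}

```text
clock: 15.2
tool_pos: [0.589, -0.1293, 0.0517]
orientation: [-180.0, 0.0, -89.2]
force: [-1.5, 4.1, 1.6]
opening: 0.0259
gripper_force: 29.7
```

Call:
{"name": "apply_moves", "arguments": {
  "deltas": [
    {"fingers":15,"delta_pos":[0.7,0,0],"angular":[0,0,0]},
    {"fingers":15,"delta_pos":[0.7,0,0],"angular":[0,0,0]}
  ]
}}

```text
clock: 15.4
tool_pos: [0.589, -0.1298, 0.0517]
orientation: [-180.0, 0.0, -89.2]
force: [-2.1, 5.7, 2.5]
opening: 0.0258
gripper_force: 29.9
```

Call:
{"name": "apply_moves", "arguments": {
  "deltas": [
    {"fingers":15,"delta_pos":[0,0,1],"angular":[0,0,0]},
    {"fingers":15,"delta_pos":[0,0,1],"angular":[0,0,0]},
    {"fingers":15,"delta_pos":[0,0,1],"angular":[0,0,0]}
  ]
}}

```text
clock: 15.7
tool_pos: [0.5892, -0.1297, 0.0506]
orientation: [-180.0, 0.0, -89.2]
force: [-1.9, 6.6, 0.6]
opening: 0.0261
gripper_force: 29.9
```

Call:
{"name": "apply_moves", "arguments": {
  "deltas": [
    {"fingers":15,"delta_pos":[0,0,0.7],"angular":[0,0,0]},
    {"fingers":15,"delta_pos":[0,0,0.7],"angular":[0,0,0]},
    {"fingers":45,"delta_pos":[0,0,0.7],"angular":[0,0,0]},
    {"fingers":45,"delta_pos":[0,0,0.7],"angular":[0,0,0]},
    {"fingers":45,"delta_pos":[0,0,0],"angular":[0,0,0]},
    {"fingers":45,"delta_pos":[0,0,-30],"angular":[0,0,0]},
    {"fingers":45,"delta_pos":[0,0,-60],"angular":[0,0,0]},
    {"fingers":45,"delta_pos":[40,20,-60],"angular":[0,0,0]},
    {"fingers":45,"delta_pos":[80,45,-60],"angular":[0,0,0]},
    {"fingers":45,"delta_pos":[120,65,-60],"angular":[0,0,0]}
  ]
}}

```text
clock: 16.7
tool_pos: [0.5247, -0.2523, 0.111]
orientation: [-180.0, -0.0, -89.1]
force: [1.5, -0.5, -0.2]
opening: 0.0452
gripper_force: 0.0
```

Call:
{"name": "apply_moves", "arguments": {
  "deltas": [
    {"fingers":60,"delta_pos":[30,17,0],"angular":[0,0,0]},
    {"fingers":60,"delta_pos":[39,19,20],"angular":[0,0,0]},
    {"fingers":60,"delta_pos":[39,19,50],"angular":[0,0,0]},
    {"fingers":60,"delta_pos":[39,19,65],"angular":[0,0,0]},
    {"fingers":60,"delta_pos":[39,19,65],"angular":[0,0,0]}
  ]
}}

```text
clock: 17.2
tool_pos: [0.5053, -0.2905, 0.0433]
orientation: [179.8, 0.1, -89.3]
force: [-0.7, -0.1, 0.0]
opening: 0.06
gripper_force: 0.0
```

```bash
python3 - <<'E'
from h import *
o=ctrl.get_obs();print(tcp(),o["force"],delta([-84,-257,22]))
im=ctrl.snapshot("scene"); show(im,"s5",(110,90,350,270),3.3)
E
```

```text
[ -86.07 -256.64   43.34  179.76    0.06  -89.26] [-0.68 -0.13  0.02] [ 0.38 -2.16 21.33]
```

View pics/s5.png

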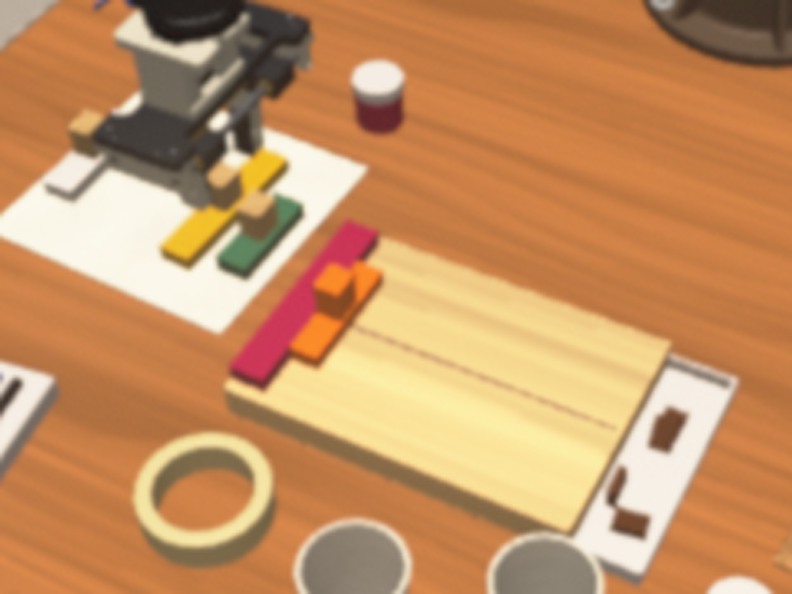

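The spacer stands snug against the magenta slat, square to it. The fingers straddle the yellow peg at (225,180). I descend and grip.

Call:
{"name": "apply_moves", "arguments": {
  "deltas": [
    {"fingers":60,"delta_pos":[0,-2,10],"angular":[0,0,0]},
    {"fingers":60,"delta_pos":[0,-2,20],"angular":[0,0,0]},
    {"fingers":60,"delta_pos":[0,-2,20],"angular":[0,0,0]},
    {"fingers":60,"delta_pos":[0,-2,20],"angular":[0,0,0]}
  ]
}}

```text
clock: 17.65
tool_pos: [0.5092, -0.2903, 0.0255]
orientation: [180.0, 0.0, -89.2]
force: [-0.4, -0.4, 0.2]
opening: 0.0597
gripper_force: 0.0
```

Call:
{"name": "apply_moves", "arguments": {
  "deltas": [
    {"fingers":15,"delta_pos":[0,0,0],"angular":[0,0,0]},
    {"fingers":15,"delta_pos":[0,0,0],"angular":[0,0,0]},
    {"fingers":15,"delta_pos":[0,0,0],"angular":[0,0,0]},
    {"fingers":15,"delta_pos":[0,0,0],"angular":[0,0,0]},
    {"fingers":15,"delta_pos":[0,0,0],"angular":[0,0,0]},
    {"fingers":15,"delta_pos":[0,0,-10],"angular":[0,0,0]},
    {"fingers":15,"delta_pos":[0,0,-45],"angular":[0,0,0]},
    {"fingers":15,"delta_pos":[0,0,-90],"angular":[0,0,0]},
    {"fingers":15,"delta_pos":[0,0,-110],"angular":[0,0,0]}
  ]
}}

```text
clock: 18.55
tool_pos: [0.5109, -0.2912, 0.1402]
orientation: [-179.7, -0.1, -89.2]
force: [1.1, -0.3, -0.3]
opening: 0.0261
gripper_force: 29.7
```

```bash
python3 - <<'E'
from h import *
o=ctrl.get_obs();print(tcp(),o["force"],delta([0,-55,51]))
E
```

```text
[ -80.49 -257.36  140.25 -179.72   -0.12  -89.16] [ 1.08 -0.29 -0.28] [-202.48  -80.21   89.22]
```

Call:
{"name": "apply_moves", "arguments": {
  "deltas": [
    {"fingers":15,"delta_pos":[-30,-12,0],"angular":[0,0,0]},
    {"fingers":15,"delta_pos":[-70,-28,0],"angular":[0,0,0]},
    {"fingers":15,"delta_pos":[-110,-45,0],"angular":[0,0,0]},
    {"fingers":15,"delta_pos":[-150,-62,0],"angular":[0,0,0]},
    {"fingers":15,"delta_pos":[-185,-77,0],"angular":[0,0,0]},
    {"fingers":15,"delta_pos":[-195,-80,0],"angular":[0,0,0]},
    {"fingers":15,"delta_pos":[-195,-80,30],"angular":[0,0,0]},
    {"fingers":15,"delta_pos":[-195,-80,60],"angular":[0,0,0]},
    {"fingers":15,"delta_pos":[-195,-80,75],"angular":[0,0,0]},
    {"fingers":15,"delta_pos":[-195,-80,75],"angular":[0,0,0]}
  ]
}}

```text
clock: 19.55
tool_pos: [0.5846, -0.0946, 0.0586]
orientation: [179.7, -0.0, -89.2]
force: [-1.3, -0.3, -0.8]
opening: 0.0264
gripper_force: 29.7
```

```bash
python3 - <<'E'
from h import *
o=ctrl.get_obs();print(tcp(),o["force"],delta([0,-70,54]))
im=ctrl.snapshot("top"); cv2.imwrite("t2.png",im[:,:,::-1])
r=rect(im,"green"); print(r)
E
```

```text
[ -4.07 -61.89  58.59 179.74  -0.01 -89.23] [-1.32 -0.3  -0.8 ] [ 8.11 -4.09  4.57]
[ 523.52 -246.59   -1.35   83.17   27.46]
```

Call:
{"name": "apply_moves", "arguments": {
  "deltas": [
    {"fingers":15,"delta_pos":[0,0,2],"angular":[0,0,0]},
    {"fingers":15,"delta_pos":[0,0,3.5],"angular":[0,0,0]},
    {"fingers":15,"delta_pos":[0,0,3.5],"angular":[0,0,0]},
    {"fingers":15,"delta_pos":[0,0,3.5],"angular":[0,0,0]}
  ]
}}

```text
clock: 20.0
tool_pos: [0.5868, -0.0944, 0.0577]
orientation: [-179.9, 0.0, -89.2]
force: [-0.2, -1.4, -1.1]
opening: 0.0259
gripper_force: 29.7
```

```bash
python3 - <<'E'
from h import *
o=ctrl.get_obs();print(tcp(),o["force"],delta([0,-70,54]))
E
```

```text
[  -1.86  -61.65   57.71 -179.94    0.01  -89.2 ] [-0.17 -1.38 -1.06] [ 8.35 -1.86  3.71]
```

Call:
{"name": "apply_moves", "arguments": {
  "deltas": [
    {"fingers":15,"delta_pos":[2,-1.9,2],"angular":[0,0,0]},
    {"fingers":15,"delta_pos":[4,-1.9,3],"angular":[0,0,0]},
    {"fingers":15,"delta_pos":[6,-1.9,3],"angular":[0,0,0]},
    {"fingers":15,"delta_pos":[7,-1.9,3],"angular":[0,0,0]},
    {"fingers":15,"delta_pos":[7,-1.9,3],"angular":[0,0,0]}
  ]
}}

```text
clock: 20.5
tool_pos: [0.5883, -0.1012, 0.054]
orientation: [180.0, 0.0, -89.2]
force: [-1.5, 3.0, -1.5]
opening: 0.0258
gripper_force: 29.8
```

Call:
{"name": "apply_moves", "arguments": {
  "deltas": [
    {"fingers":15,"delta_pos":[0.7,0,0.5],"angular":[0,0,0]},
    {"fingers":15,"delta_pos":[0.7,0,0.5],"angular":[0,0,0]}
  ]
}}

```text
clock: 20.7
tool_pos: [0.5883, -0.1015, 0.0538]
orientation: [180.0, 0.0, -89.2]
force: [-3.9, 5.8, 2.4]
opening: 0.0256
gripper_force: 29.8
```

Call:
{"name": "apply_moves", "arguments": {
  "deltas": [
    {"fingers":15,"delta_pos":[0.7,0,0],"angular":[0,0,0]},
    {"fingers":15,"delta_pos":[0.7,0,0],"angular":[0,0,0]}
  ]
}}

```text
clock: 20.9
tool_pos: [0.5883, -0.102, 0.0538]
orientation: [180.0, 0.0, -89.2]
force: [-2.2, 6.9, 3.5]
opening: 0.0259
gripper_force: 29.9
```

```bash
python3 - <<'E'
from h import *
o=ctrl.get_obs();print(tcp(),o["force"],delta([0,-70,54]))
E
```

```text
[ -0.49 -69.29  53.78 179.99   0.04 -89.18] [-2.15  6.85  3.48] [ 0.71 -0.49 -0.22]
```

Call:
{"name": "apply_moves", "arguments": {
  "deltas": [
    {"fingers":15,"delta_pos":[0,0,0.3],"angular":[0,0,0]},
    {"fingers":45,"delta_pos":[0,0,0.3],"angular":[0,0,0]},
    {"fingers":45,"delta_pos":[0,0,0],"angular":[0,0,0]},
    {"fingers":45,"delta_pos":[0,0,0],"angular":[0,0,0]},
    {"fingers":45,"delta_pos":[10,-0.5,0],"angular":[0,0,0]},
    {"fingers":45,"delta_pos":[20,-0.5,0],"angular":[0,0,0]},
    {"fingers":45,"delta_pos":[27,-0.5,1],"angular":[0,0,0]},
    {"fingers":45,"delta_pos":[27,-0.5,2],"angular":[0,0,0]},
    {"fingers":45,"delta_pos":[27,-0.5,2],"angular":[0,0,0]}
  ]
}}

```text
clock: 21.8
tool_pos: [0.5891, -0.1302, 0.0512]
orientation: [180.0, 0.0, -89.3]
force: [1.1, -0.3, -0.1]
opening: 0.0451
gripper_force: 0.0
```

```bash
python3 - <<'E'
from h import *
o=ctrl.get_obs();print(tcp(),o["force"],delta([0,-97,51.5]))
im=ctrl.snapshot("scene"); show(im,"s6",(110,90,350,270),3.3)
E
```

```text
[ -0.03 -97.55  51.23 179.97   0.   -89.26] [ 1.1  -0.33 -0.12] [-0.55 -0.03 -0.27]
```

View pics/s6.png

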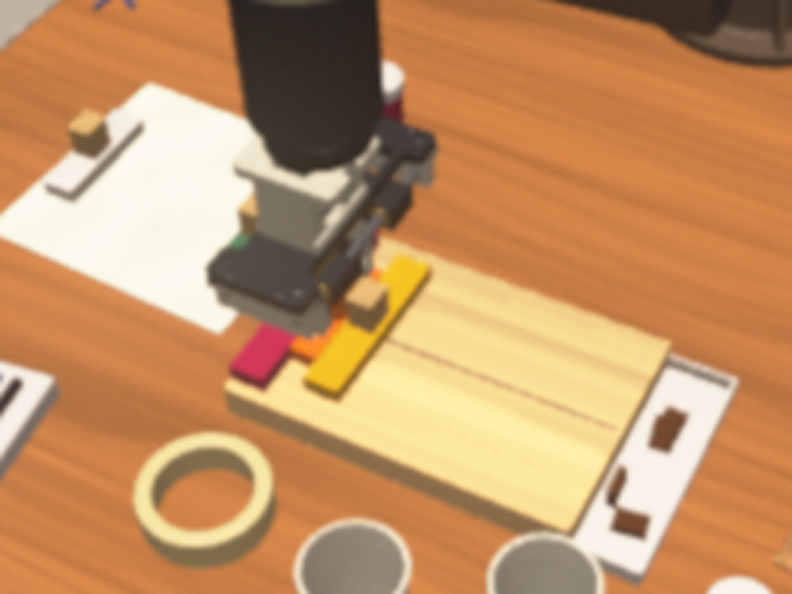

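The yellow slat lies snug along the spacer and the gripper is on the spacer's grip. I take the spacer out upward and set it after the yellow slat.

Call:
{"name": "apply_moves", "arguments": {
  "deltas": [
    {"fingers":15,"delta_pos":[0,0,0],"angular":[0,0,0]},
    {"fingers":15,"delta_pos":[0,0,0],"angular":[0,0,0]},
    {"fingers":15,"delta_pos":[0,0,0],"angular":[0,0,0]},
    {"fingers":15,"delta_pos":[0,0,0],"angular":[0,0,0]},
    {"fingers":15,"delta_pos":[0,0,-6],"angular":[0,0,0]},
    {"fingers":15,"delta_pos":[0,0,-14],"angular":[0,0,0]},
    {"fingers":15,"delta_pos":[0,0,-35],"angular":[0,0,0]},
    {"fingers":15,"delta_pos":[0,0,-60],"angular":[0,0,0]},
    {"fingers":15,"delta_pos":[0,0,-60],"angular":[0,0,0]}
  ]
}}

```text
clock: 22.75
tool_pos: [0.5918, -0.1299, 0.1159]
orientation: [-179.6, -0.0, -89.2]
force: [0.8, -0.1, -1.1]
opening: 0.0256
gripper_force: 29.9
```

Call:
{"name": "apply_moves", "arguments": {
  "deltas": [
    {"fingers":15,"delta_pos":[-25,0,0],"angular":[0,0,0]},
    {"fingers":15,"delta_pos":[-55,0,0],"angular":[0,0,0]},
    {"fingers":15,"delta_pos":[-63,0,0],"angular":[0,0,0]},
    {"fingers":15,"delta_pos":[-63,0,0],"angular":[0,0,0]},
    {"fingers":15,"delta_pos":[-63,0,30],"angular":[0,0,0]},
    {"fingers":15,"delta_pos":[-63,0,50],"angular":[0,0,0]},
    {"fingers":15,"delta_pos":[-63,0,57],"angular":[0,0,0]},
    {"fingers":15,"delta_pos":[-63,0,57],"angular":[0,0,0]},
    {"fingers":15,"delta_pos":[-63,0,57],"angular":[0,0,0]}
  ]
}}

```text
clock: 23.65
tool_pos: [0.5892, -0.0672, 0.0553]
orientation: [-180.0, -0.0, -89.2]
force: [0.1, -0.7, -1.8]
opening: 0.0258
gripper_force: 29.9
```

```bash
python3 - <<'E'
from h import *
o=ctrl.get_obs();print(tcp(),o["force"],delta([0,-43,51.3]))
im=ctrl.snapshot("top"); cv2.imwrite("t3.png",im[:,:,::-1])
r=rect(im,"yellow",.038,(265,140,312,230)); print(r,r is not None and tob(r))
show(im,"crop4",(192,140,320,230),6)
E
```

```text
[   0.87  -34.48   55.31 -179.95   -0.01  -89.21] [ 0.11 -0.69 -1.77] [8.52 0.87 4.01]
[ 548.97 -102.12   -0.2    47.01   27.28] [-39.8  -68.87]
```

View pics/crop4.png

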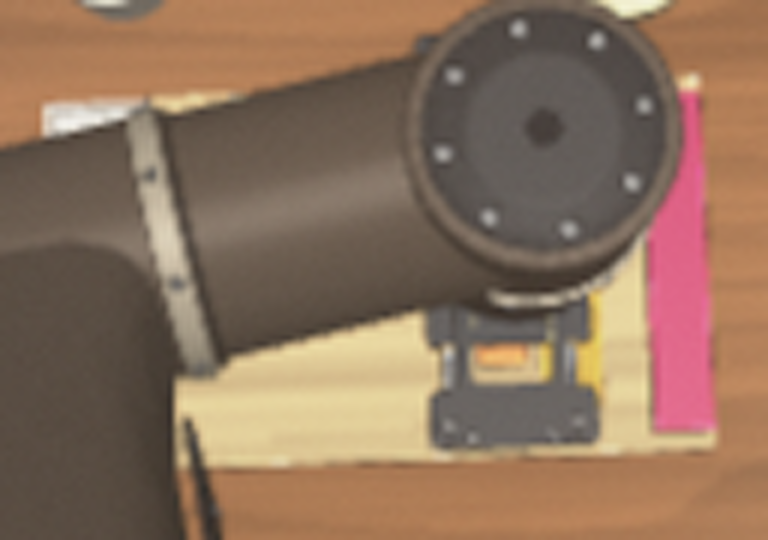

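The arm hides most of the board here, and the visible part of the yellow slat (595,350) sits at the right place. I lower the spacer and push it snug.

Call:
{"name": "apply_moves", "arguments": {
  "deltas": [
    {"fingers":15,"delta_pos":[2,0.5,2],"angular":[0,0,0]},
    {"fingers":15,"delta_pos":[4,0.8,3.5],"angular":[0,0,0]},
    {"fingers":15,"delta_pos":[6,0.8,3.5],"angular":[0,0,0]},
    {"fingers":15,"delta_pos":[7.5,0.8,3.5],"angular":[0,0,0]},
    {"fingers":15,"delta_pos":[7.5,0.8,3.5],"angular":[0,0,0]}
  ]
}}

```text
clock: 24.2
tool_pos: [0.5883, -0.0743, 0.0516]
orientation: [-179.9, 0.0, -89.2]
force: [-0.2, 1.6, 2.9]
opening: 0.026
gripper_force: 29.9
```

Call:
{"name": "apply_moves", "arguments": {
  "deltas": [
    {"fingers":15,"delta_pos":[0.6,0,0],"angular":[0,0,0]},
    {"fingers":15,"delta_pos":[0.6,0,0],"angular":[0,0,0]}
  ]
}}

```text
clock: 24.4
tool_pos: [0.5883, -0.0745, 0.0516]
orientation: [-179.9, 0.0, -89.2]
force: [-0.2, 3.1, 5.5]
opening: 0.0257
gripper_force: 29.9
```

```bash
python3 - <<'E'
from h import *
o=ctrl.get_obs();print(tcp(),o["force"],delta([0,-43,51.3]))
E
```

```text
[  -0.05  -41.83   51.63 -179.93    0.02  -89.19] [-0.18  3.05  5.47] [ 1.17 -0.05  0.33]
```

Call:
{"name": "apply_moves", "arguments": {
  "deltas": [
    {"fingers":15,"delta_pos":[0,0,-0.8],"angular":[0,0,0]},
    {"fingers":15,"delta_pos":[0,0,-0.8],"angular":[0,0,0]}
  ]
}}

```text
clock: 24.6
tool_pos: [0.5874, -0.075, 0.0516]
orientation: [180.0, -0.0, -89.2]
force: [-1.3, 1.3, 1.4]
opening: 0.0255
gripper_force: 29.9
```

Call:
{"name": "apply_moves", "arguments": {
  "deltas": [
    {"fingers":15,"delta_pos":[0.5,0,0],"angular":[0,0,0]},
    {"fingers":15,"delta_pos":[0.5,0,0],"angular":[0,0,0]}
  ]
}}

```text
clock: 24.8
tool_pos: [0.5876, -0.0754, 0.0517]
orientation: [180.0, 0.0, -89.2]
force: [-1.0, 1.1, -0.7]
opening: 0.0257
gripper_force: 29.9
```

Call:
{"name": "apply_moves", "arguments": {
  "deltas": [
    {"fingers":15,"delta_pos":[0.4,0,0],"angular":[0,0,0]},
    {"fingers":15,"delta_pos":[0.4,0,0],"angular":[0,0,0]}
  ]
}}

```text
clock: 25.0
tool_pos: [0.5877, -0.0758, 0.0517]
orientation: [180.0, 0.0, -89.2]
force: [0.1, 1.1, -0.5]
opening: 0.0259
gripper_force: 29.9
```

```bash
python3 - <<'E'
from h import *
o=ctrl.get_obs();print(tcp(),o["force"])
im=ctrl.snapshot("scene"); show(im,"s7",(190,130,310,220),6.6)
E
```

```text
[ -0.71 -43.05  51.66 179.98   0.   -89.2 ] [ 0.05  1.07 -0.54]
```

View pics/s7.png

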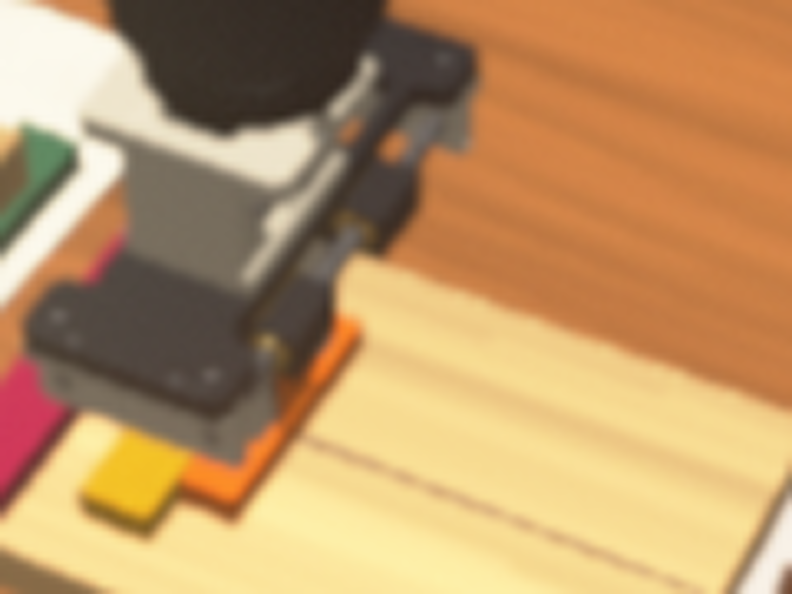

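The spacer sits flush against the yellow slat at (185,480) and the force is light. I release it and go for the white slat.

Call:
{"name": "apply_moves", "arguments": {
  "deltas": [
    {"fingers":15,"delta_pos":[0,0,0.6],"angular":[0,0,0]},
    {"fingers":15,"delta_pos":[0,0,0.6],"angular":[0,0,0]},
    {"fingers":45,"delta_pos":[0,0,0.6],"angular":[0,0,0]},
    {"fingers":45,"delta_pos":[0,0,0.6],"angular":[0,0,0]},
    {"fingers":45,"delta_pos":[0,0,0.6],"angular":[0,0,0]},
    {"fingers":45,"delta_pos":[0,0,-30],"angular":[0,0,0]},
    {"fingers":45,"delta_pos":[0,0,-60],"angular":[0,0,0]},
    {"fingers":45,"delta_pos":[45,10,-70],"angular":[0,0,0]},
    {"fingers":45,"delta_pos":[90,20,-70],"angular":[0,0,0]},
    {"fingers":45,"delta_pos":[135,30,-70],"angular":[0,0,0]}
  ]
}}

```text
clock: 26.05
tool_pos: [0.5599, -0.2122, 0.1227]
orientation: [-179.9, -0.0, -89.1]
force: [0.5, -0.8, -0.2]
opening: 0.0447
gripper_force: 0.0
```

Call:
{"name": "apply_moves", "arguments": {
  "deltas": [
    {"fingers":60,"delta_pos":[45,12,0],"angular":[0,0,0]},
    {"fingers":60,"delta_pos":[90,24,0],"angular":[0,0,0]},
    {"fingers":60,"delta_pos":[135,36,0],"angular":[0,0,0]},
    {"fingers":60,"delta_pos":[180,48,0],"angular":[0,0,0]},
    {"fingers":60,"delta_pos":[217,56,0],"angular":[0,0,0]},
    {"fingers":60,"delta_pos":[217,56,20],"angular":[0,0,0]},
    {"fingers":60,"delta_pos":[217,56,50],"angular":[0,0,0]},
    {"fingers":60,"delta_pos":[217,56,75],"angular":[0,0,0]},
    {"fingers":60,"delta_pos":[217,56,75],"angular":[0,0,0]}
  ]
}}

```text
clock: 26.95
tool_pos: [0.5042, -0.4278, 0.0429]
orientation: [179.7, 0.2, -89.3]
force: [-0.3, 0.4, -0.3]
opening: 0.0601
gripper_force: 0.0
```

```bash
python3 - <<'E'
from h import *
o=ctrl.get_obs();print(tcp(),o["force"],delta([-87.3,-395,22.5]))
im=ctrl.snapshot("top"); cv2.imwrite("t4.png",im[:,:,::-1])
for n,z,roi in(("yellow",.038,(255,140,312,230)),("spacer",.038,(255,140,312,230)),("magenta",.038,None),("green",None,None)):
    r=rect(im,n,z,roi); print(n,r,r is not None and tob(r))
a=ctrl.snapshot("scene")
b=np.hstack([cv2.resize(a[90:190,110:230],(400,333),interpolation=cv2.INTER_CUBIC),cv2.resize(im[135:225,245:320],(400,480),interpolation=cv2.INTER_CUBIC)[:333]])
cv2.imwrite("pics/c5.png",b[:,:,::-1])
E
```

```text
[ -89.1  -393.91   42.88  179.67    0.2   -89.27] [-0.29  0.38 -0.32] [ 1.16 -1.92 20.37]
yellow [ 588.11 -101.2     0.71  139.67   29.33] [ -0.65 -68.5 ]
spacer [587.49 -94.1   -1.4  273.49 170.44] [ -1.16 -61.39]
magenta [ 589.7  -157.27    0.51  169.95   29.55] [   0.16 -124.58]
green [ 555.21 -240.1    -1.38   20.1    12.89] [ -35.48 -206.93]
```

View pics/c5.png

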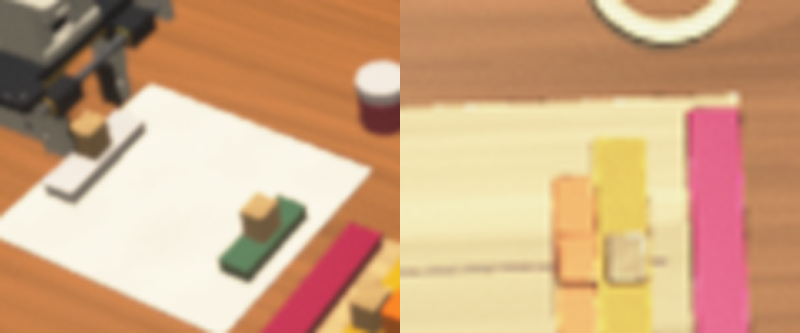

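The white peg (90,130, left half) is between the fingers. On the right the order magenta, yellow, spacer looks square and centred. I grip white, and measure edges along y from a rectified profile.

Call:
{"name": "apply_moves", "arguments": {
  "deltas": [
    {"fingers":60,"delta_pos":[1,-1,10],"angular":[0,0,0]},
    {"fingers":60,"delta_pos":[1,-1,19],"angular":[0,0,0]},
    {"fingers":60,"delta_pos":[1,-1,19],"angular":[0,0,0]},
    {"fingers":60,"delta_pos":[1,-1,19],"angular":[0,0,0]},
    {"fingers":15,"delta_pos":[1,-1,19],"angular":[0,0,0]},
    {"fingers":15,"delta_pos":[1,-1,19],"angular":[0,0,0]},
    {"fingers":15,"delta_pos":[1,-1,19],"angular":[0,0,0]},
    {"fingers":15,"delta_pos":[1,-1,19],"angular":[0,0,0]},
    {"fingers":15,"delta_pos":[1,-1,19],"angular":[0,0,0]}
  ]
}}

```text
clock: 27.95
tool_pos: [0.5076, -0.4299, 0.0279]
orientation: [180.0, 0.0, -89.2]
force: [-0.8, 0.4, 2.0]
opening: 0.0259
gripper_force: 29.8
```

```bash
cat >> h.py <<'E'
def profile(im,b0,b1,y0,y1,z=46.):
    "mean colour along board y (0.5 mm steps) on the plane z, over board x in b0..b1"
    ys=np.arange(y0,y1,.5); xs=np.arange(b0,b1,1.); X,Y=np.meshgrid(xs,ys)
    w=np.c_[X.ravel(),Y.ravel()]@RB+B
    uv=pix("top",np.c_[w,np.full(len(w),z)]/1000).astype(np.float32).reshape(*X.shape,2)
    return ys,cv2.remap(im,uv[...,0],uv[...,1],cv2.INTER_CUBIC).mean(1).astype(float)
def edges(im,b0,b1,y0,y1,z=46.,thr=4):
    ys,c=profile(im,b0,b1,y0,y1,z); g=np.linalg.norm(np.gradient(cv2.GaussianBlur(c,(1,7),1.2),axis=0),axis=1)
    return [(float(ys[i]),round(float(g[i]),1)) for i in range(1,len(g)-1) if g[i]>thr and g[i]>=g[i-1] and g[i]>g[i+1]]
E
python3 - <<'E'
from h import *
im=cv2.imread("t4.png")[:,:,::-1].copy()
print(edges(im,22,46,-150,-15)); print(edges(im,-46,-22,-150,-15))
print(edges(im,55,68,-150,-15)); print(edges(im,-68,-55,-150,-15))
for s in(-1,1):  # ends of yellow along x, via a transposed profile
    ys=np.arange(-66,-74,-1.); xs=np.arange(s*60,s*85,s*.5); X,Y=np.meshgrid(xs,ys); w=np.c_[X.ravel(),Y.ravel()]@RB+B
    uv=pix("top",np.c_[w,np.full(len(w),46.)]/1000).astype(np.float32).reshape(*X.shape,2)
    c=cv2.remap(im,uv[...,0],uv[...,1],1).mean(0).astype(float); print(s,xs[np.argmax(np.linalg.norm(np.gradient(c,axis=0),axis=1))])
o=ctrl.get_obs();print(tcp(),o["force"],o["opening"])
E
```

```text
[(-138.5, 7.8), (-106.5, 12.5), (-84.5, 8.4), (-52.5, 4.8), (-29.5, 10.1)]
[(-138.5, 8.1), (-106.0, 10.6), (-84.0, 6.8), (-29.5, 5.3)]
[(-139.0, 6.1), (-111.5, 4.3), (-106.0, 15.0), (-84.5, 8.0), (-55.0, 5.6), (-52.5, 5.8)]
[(-137.5, 6.7), (-106.0, 16.1), (-85.5, 7.1), (-81.5, 4.4), (-52.0, 9.6)]
-1 -72.0
1 70.5
[ -85.72 -396.02   27.94  179.99    0.    -89.2 ] [-0.76  0.42  1.96] 0.025947481268119254
```

Call:
{"name": "apply_moves", "arguments": {
  "deltas": [
    {"fingers":15,"delta_pos":[0,0,-10],"angular":[0,0,0]},
    {"fingers":15,"delta_pos":[0,0,-50],"angular":[0,0,0]},
    {"fingers":15,"delta_pos":[0,0,-90],"angular":[0,0,0]},
    {"fingers":15,"delta_pos":[-30,-7,-110],"angular":[0,0,0]},
    {"fingers":15,"delta_pos":[-75,-17,-110],"angular":[0,0,0]},
    {"fingers":15,"delta_pos":[-120,-27,-110],"angular":[0,0,0]},
    {"fingers":15,"delta_pos":[-165,-37,-110],"angular":[0,0,0]},
    {"fingers":15,"delta_pos":[-210,-47,-110],"angular":[0,0,0]},
    {"fingers":15,"delta_pos":[-255,-57,-110],"angular":[0,0,0]},
    {"fingers":15,"delta_pos":[-300,-67,-110],"angular":[0,0,0]}
  ]
}}

```text
clock: 28.95
tool_pos: [0.5707, -0.1271, 0.1388]
orientation: [-179.9, 0.0, -89.2]
force: [0.8, -0.4, -1.2]
opening: 0.0254
gripper_force: 30.0
```

Call:
{"name": "apply_moves", "arguments": {
  "deltas": [
    {"fingers":15,"delta_pos":[-40,-10,0],"angular":[0,0,0]},
    {"fingers":15,"delta_pos":[-75,-18,0],"angular":[0,0,0]},
    {"fingers":15,"delta_pos":[-88,-18.5,0],"angular":[0,0,0]},
    {"fingers":15,"delta_pos":[-88,-18.5,0],"angular":[0,0,0]},
    {"fingers":15,"delta_pos":[-88,-18.5,40],"angular":[0,0,0]},
    {"fingers":15,"delta_pos":[-88,-18.5,70],"angular":[0,0,0]},
    {"fingers":15,"delta_pos":[-88,-18.5,79],"angular":[0,0,0]},
    {"fingers":15,"delta_pos":[-88,-18.5,79],"angular":[0,0,0]},
    {"fingers":15,"delta_pos":[-88,-18.5,79],"angular":[0,0,0]}
  ]
}}

```text
clock: 29.85
tool_pos: [0.5888, -0.0412, 0.0601]
orientation: [-179.9, -0.0, -89.2]
force: [-0.7, 0.6, -1.0]
opening: 0.0256
gripper_force: 30.0
```

```bash
python3 - <<'E'
from h import *
o=ctrl.get_obs();print(tcp(),o["force"],delta([0,-16,57]))
E
```

```text
[   0.87   -8.55   60.12 -179.91   -0.    -89.22] [-0.66  0.63 -1.02] [7.45 0.88 3.12]
```

Lower to just above the board, then creep in with readings.

Call:
{"name": "apply_moves", "arguments": {
  "deltas": [
    {"fingers":15,"delta_pos":[2,0.8,2],"angular":[0,0,0]},
    {"fingers":15,"delta_pos":[4,0.8,3.3],"angular":[0,0,0]},
    {"fingers":15,"delta_pos":[5,0.8,3.3],"angular":[0,0,0]},
    {"fingers":15,"delta_pos":[5,0.8,3.3],"angular":[0,0,0]},
    {"fingers":15,"delta_pos":[5,0.8,3.3],"angular":[0,0,0]}
  ]
}}

```text
clock: 30.35
tool_pos: [0.5874, -0.0459, 0.056]
orientation: [-180.0, -0.0, -89.2]
force: [0.1, -1.5, 1.9]
opening: 0.0257
gripper_force: 30.0
```

Call:
{"name": "apply_moves", "arguments": {
  "deltas": [
    {"fingers":15,"delta_pos":[1,0,0],"angular":[0,0,0]},
    {"fingers":15,"delta_pos":[1,0,0],"angular":[0,0,0]},
    {"fingers":15,"delta_pos":[1,0,0],"angular":[0,0,0]}
  ]
}}

```text
clock: 30.65
tool_pos: [0.5875, -0.0465, 0.0559]
orientation: [-180.0, 0.0, -89.2]
force: [-0.6, 2.0, 4.4]
opening: 0.0258
gripper_force: 30.0
```

Call:
{"name": "apply_moves", "arguments": {
  "deltas": [
    {"fingers":15,"delta_pos":[0.6,0,0],"angular":[0,0,0]},
    {"fingers":15,"delta_pos":[0.6,0,0],"angular":[0,0,0]},
    {"fingers":15,"delta_pos":[0.6,0,0],"angular":[0,0,0]}
  ]
}}

```text
clock: 30.95
tool_pos: [0.5876, -0.047, 0.0559]
orientation: [-179.9, 0.0, -89.2]
force: [-0.5, 2.8, 5.2]
opening: 0.0259
gripper_force: 30.0
```

```bash
python3 - <<'E'
from h import *
o=ctrl.get_obs();print(tcp(),o["force"],delta([0,-16,57]))
im=ctrl.snapshot("scene"); show(im,"s8",(190,130,310,220),6.6)
E
```

```text
[  -0.43  -14.3    55.93 -179.95    0.02  -89.19] [-0.48  2.77  5.23] [ 1.7  -0.43 -1.07]
```

View pics/s8.png

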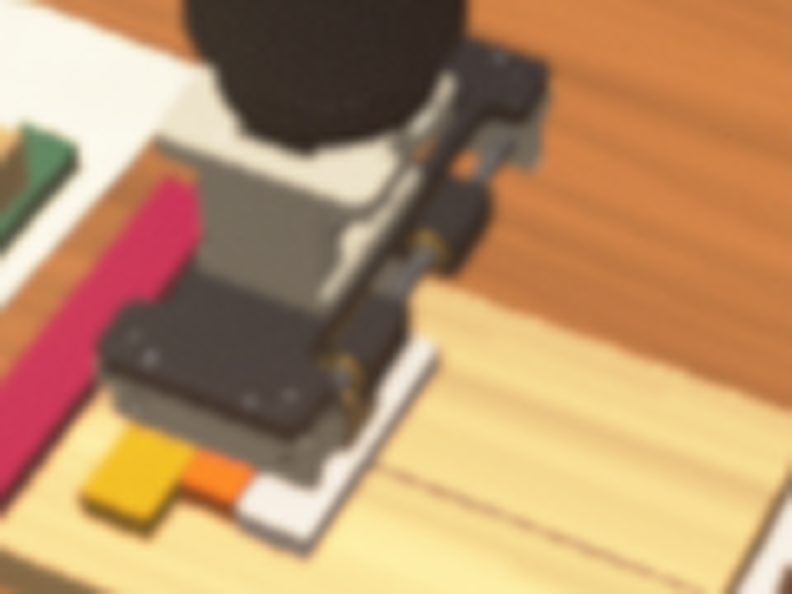

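White looks flush with the spacer (240,490) but is pressing on the board, so I ease up and check against predicted corner pixels.

Call:
{"name": "apply_moves", "arguments": {
  "deltas": [
    {"fingers":15,"delta_pos":[0,0,-1],"angular":[0,0,0]},
    {"fingers":15,"delta_pos":[0,0,-1],"angular":[0,0,0]},
    {"fingers":15,"delta_pos":[0,0,-1],"angular":[0,0,0]}
  ]
}}

```text
clock: 31.3
tool_pos: [0.5867, -0.0476, 0.0561]
orientation: [179.9, -0.0, -89.2]
force: [-0.8, -0.6, -1.4]
opening: 0.0255
gripper_force: 30.0
```

```bash
python3 - <<'E'
from h import *
o=ctrl.get_obs();print(tcp(),o["force"])
def q(bx,by,z): 
    w=np.array([bx,by])@RB+B; return (pix("scene",np.r_[w,z]/1000)[0]-[190,130])*6.6
for p in[(53,-31,47),(53,-28,47),(53,-1,47),(53,2,47),(71,-85,46),(71,-55,46),(-53,-1,47),(-53,2,47),(86,-109,46)]: print(p,q(*p))
im=ctrl.snapshot("scene"); cv2.imwrite("sc.png",im[:,:,::-1]); show(im,"s9",(200,180,260,225),12)
E
```

```text
[ -1.29 -14.84  56.11 179.95  -0.01 -89.21] [-0.84 -0.64 -1.41]
(53, -31, 47) [228.29 507.73]
(53, -28, 47) [235.54 510.61]
(53, -1, 47) [301.37 536.8 ]
(53, 2, 47) [308.75 539.73]
(71, -85, 46) [ 74.54 492.32]
(71, -55, 46) [145.9 521.1]
(-53, -1, 47) [433.2  341.21]
(-53, 2, 47) [440.26 343.82]
(86, -109, 46) [ -3.71 498.1 ]
```

View pics/s9.png

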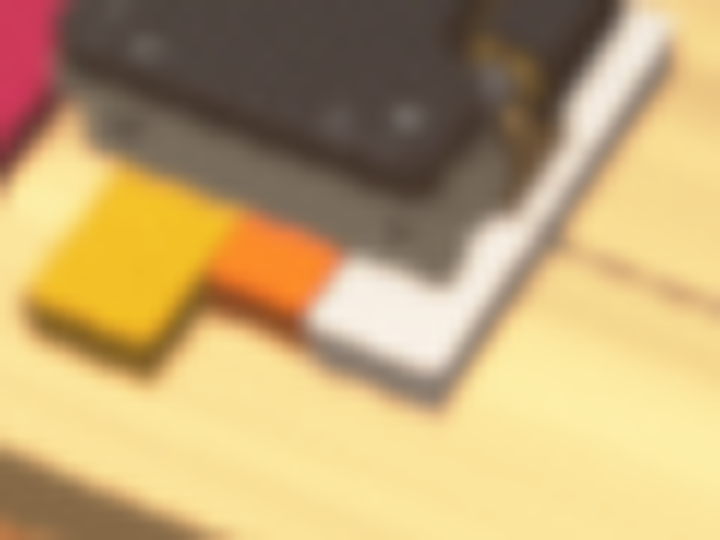

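White's left edge meets the orange bar with no wood between, and its corner matches by ≈ -31 after the common image bias, so it is snug. I lower and release, then move onto the spacer's grip.

Call:
{"name": "apply_moves", "arguments": {
  "deltas": [
    {"fingers":15,"delta_pos":[0.4,-0.9,0],"angular":[0,0,0]},
    {"fingers":15,"delta_pos":[0.4,-0.9,0.6],"angular":[0,0,0]},
    {"fingers":15,"delta_pos":[0.4,-0.9,0.6],"angular":[0,0,0]},
    {"fingers":45,"delta_pos":[0.4,-0.9,0.6],"angular":[0,0,0]},
    {"fingers":45,"delta_pos":[0.4,-0.9,0.6],"angular":[0,0,0]},
    {"fingers":45,"delta_pos":[0.4,-0.9,0.3],"angular":[0,0,0]},
    {"fingers":45,"delta_pos":[0.4,-0.9,0.3],"angular":[0,0,0]}
  ]
}}

```text
clock: 32.05
tool_pos: [0.5881, -0.0477, 0.0563]
orientation: [-180.0, 0.0, -89.2]
force: [0.6, -0.8, -0.1]
opening: 0.0443
gripper_force: 0.0
```

```bash
python3 - <<'E'
from h import *
o=ctrl.get_obs();print(tcp(),o["force"],delta([0,-43,51.5]))
E
```

```text
[   0.08  -15.01   56.33 -179.99    0.    -89.2 ] [ 0.57 -0.83 -0.07] [27.99  0.08  4.83]
```

Call:
{"name": "apply_moves", "arguments": {
  "deltas": [
    {"fingers":45,"delta_pos":[12,0,0],"angular":[0,0,0]},
    {"fingers":45,"delta_pos":[24,0,0],"angular":[0,0,0]},
    {"fingers":45,"delta_pos":[28,0,3],"angular":[0,0,0]},
    {"fingers":45,"delta_pos":[28,0,4.8],"angular":[0,0,0]},
    {"fingers":45,"delta_pos":[28,0,4.8],"angular":[0,0,0]},
    {"fingers":15,"delta_pos":[28,0,4.8],"angular":[0,0,0]},
    {"fingers":15,"delta_pos":[28,0,4.8],"angular":[0,0,0]},
    {"fingers":15,"delta_pos":[28,0,4.8],"angular":[0,0,0]},
    {"fingers":15,"delta_pos":[28,0,4.8],"angular":[0,0,0]}
  ]
}}

```text
clock: 32.95
tool_pos: [0.5884, -0.0755, 0.0515]
orientation: [180.0, 0.0, -89.2]
force: [-0.7, 1.2, 1.0]
opening: 0.0261
gripper_force: 30.0
```

Call:
{"name": "apply_moves", "arguments": {
  "deltas": [
    {"fingers":15,"delta_pos":[0,0,-6],"angular":[0,0,0]},
    {"fingers":15,"delta_pos":[0,0,-14],"angular":[0,0,0]},
    {"fingers":15,"delta_pos":[0,0,-35],"angular":[0,0,0]},
    {"fingers":15,"delta_pos":[0,0,-60],"angular":[0,0,0]},
    {"fingers":15,"delta_pos":[0,0,-62],"angular":[0,0,0]},
    {"fingers":15,"delta_pos":[-30,0,-62],"angular":[0,0,0]},
    {"fingers":15,"delta_pos":[-60,0,-62],"angular":[0,0,0]},
    {"fingers":15,"delta_pos":[-62,0,-62],"angular":[0,0,0]},
    {"fingers":15,"delta_pos":[-62,0,-62],"angular":[0,0,0]}
  ]
}}

```text
clock: 33.85
tool_pos: [0.5874, -0.013, 0.1135]
orientation: [180.0, 0.0, -89.1]
force: [0.3, -0.4, -1.4]
opening: 0.026
gripper_force: 30.0
```

Call:
{"name": "apply_moves", "arguments": {
  "deltas": [
    {"fingers":15,"delta_pos":[0,0,30],"angular":[0,0,0]},
    {"fingers":15,"delta_pos":[0,0,52],"angular":[0,0,0]},
    {"fingers":15,"delta_pos":[0,0,60],"angular":[0,0,0]},
    {"fingers":15,"delta_pos":[0,0,60],"angular":[0,0,0]},
    {"fingers":15,"delta_pos":[0,0,60],"angular":[0,0,0]},
    {"fingers":15,"delta_pos":[0,0,60],"angular":[0,0,0]}
  ]
}}

```text
clock: 34.45
tool_pos: [0.5881, -0.0139, 0.0542]
orientation: [-179.9, 0.0, -89.2]
force: [-0.8, 0.2, -1.8]
opening: 0.0262
gripper_force: 30.0
```

```bash
python3 - <<'E'
from h import *
o=ctrl.get_obs();print(tcp(),o["force"],delta([0,11,52]))
im=ctrl.snapshot("top"); r=rect(im,"green");print(r,r is not None and tob(r))
E
```

```text
[   0.6    18.79   54.16 -179.93    0.01  -89.21] [-0.84  0.2  -1.8 ] [7.79 0.6  2.15]
[ 523.52 -246.6    -1.37   83.16   27.44] [ -67.26 -212.98]
```

Call:
{"name": "apply_moves", "arguments": {
  "deltas": [
    {"fingers":15,"delta_pos":[3,0.6,1],"angular":[0,0,0]},
    {"fingers":15,"delta_pos":[5.5,0.6,1.5],"angular":[0,0,0]},
    {"fingers":15,"delta_pos":[7,0.6,1.5],"angular":[0,0,0]},
    {"fingers":15,"delta_pos":[7,0.6,1.5],"angular":[0,0,0]},
    {"fingers":15,"delta_pos":[7,0.6,1.5],"angular":[0,0,0]}
  ]
}}

```text
clock: 35.0
tool_pos: [0.5871, -0.0208, 0.052]
orientation: [180.0, -0.0, -89.2]
force: [1.1, 0.1, -1.6]
opening: 0.0259
gripper_force: 30.0
```

Call:
{"name": "apply_moves", "arguments": {
  "deltas": [
    {"fingers":15,"delta_pos":[0.5,0,0],"angular":[0,0,0]},
    {"fingers":15,"delta_pos":[0.5,0,0],"angular":[0,0,0]},
    {"fingers":15,"delta_pos":[0.5,0,0],"angular":[0,0,0]}
  ]
}}

```text
clock: 35.3
tool_pos: [0.5871, -0.0212, 0.0519]
orientation: [180.0, -0.0, -89.2]
force: [-1.0, -0.0, -1.7]
opening: 0.0257
gripper_force: 30.0
```

Call:
{"name": "apply_moves", "arguments": {
  "deltas": [
    {"fingers":15,"delta_pos":[0.4,0,0],"angular":[0,0,0]},
    {"fingers":15,"delta_pos":[0.4,0,0],"angular":[0,0,0]},
    {"fingers":15,"delta_pos":[0.4,0,0],"angular":[0,0,0]}
  ]
}}

```text
clock: 35.6
tool_pos: [0.5871, -0.0216, 0.052]
orientation: [-180.0, 0.0, -89.2]
force: [0.1, 0.4, -2.6]
opening: 0.0264
gripper_force: 30.0
```

```bash
python3 - <<'E'
from h import *
o=ctrl.get_obs();print(tcp(),o["force"],delta([0,11,52]))
im=ctrl.snapshot("scene"); cv2.imwrite("sc2.png",im[:,:,::-1]); show(im,"s10",(200,180,270,232),11)
E
```

```text
[  -0.53   11.14   51.97 -180.      0.    -89.2 ] [ 0.1   0.41 -2.59] [ 0.14 -0.53 -0.03]
```

View pics/s10.png

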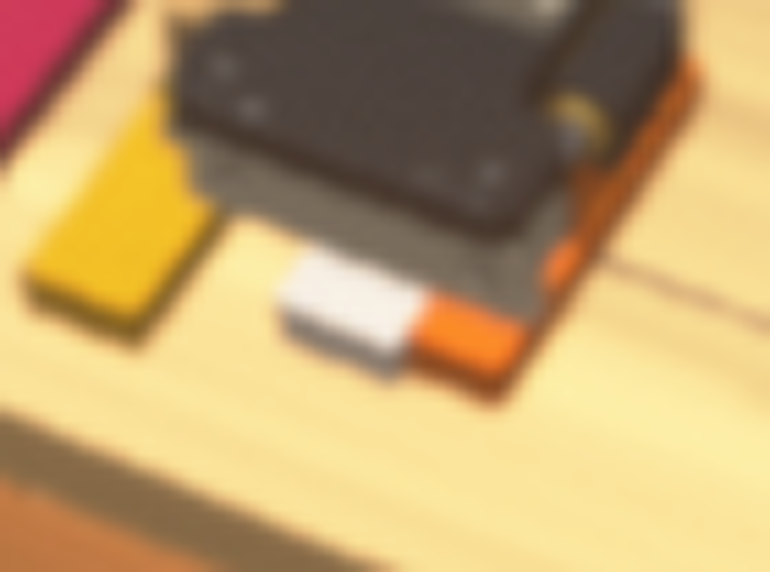

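The spacer is flush against the white slat (415,330). I lower and release, then go to the green slat.

Call:
{"name": "apply_moves", "arguments": {
  "deltas": [
    {"fingers":15,"delta_pos":[0.4,-0.4,0],"angular":[0,0,0]},
    {"fingers":15,"delta_pos":[0.4,-0.4,0.6],"angular":[0,0,0]},
    {"fingers":15,"delta_pos":[0.4,-0.4,0.6],"angular":[0,0,0]},
    {"fingers":45,"delta_pos":[0.4,-0.4,0.6],"angular":[0,0,0]},
    {"fingers":45,"delta_pos":[0.4,-0.4,0.6],"angular":[0,0,0]},
    {"fingers":45,"delta_pos":[0.4,-0.4,0],"angular":[0,0,0]},
    {"fingers":45,"delta_pos":[0.4,-0.4,-30],"angular":[0,0,0]},
    {"fingers":45,"delta_pos":[0.4,-0.4,-65],"angular":[0,0,0]},
    {"fingers":45,"delta_pos":[40,10,-70],"angular":[0,0,0]},
    {"fingers":45,"delta_pos":[85,22,-70],"angular":[0,0,0]}
  ]
}}

```text
clock: 36.65
tool_pos: [0.5677, -0.1066, 0.1241]
orientation: [-179.8, 0.0, -89.0]
force: [1.0, -0.5, -1.3]
opening: 0.0454
gripper_force: 0.0
```

Call:
{"name": "apply_moves", "arguments": {
  "deltas": [
    {"fingers":60,"delta_pos":[45,14,0],"angular":[0,0,0]},
    {"fingers":60,"delta_pos":[90,28,0],"angular":[0,0,0]},
    {"fingers":60,"delta_pos":[130,42,0],"angular":[0,0,0]},
    {"fingers":60,"delta_pos":[138,45,0],"angular":[0,0,0]},
    {"fingers":60,"delta_pos":[138,45,20],"angular":[0,0,0]},
    {"fingers":60,"delta_pos":[138,45,50],"angular":[0,0,0]},
    {"fingers":60,"delta_pos":[138,45,75],"angular":[0,0,0]},
    {"fingers":60,"delta_pos":[138,45,75],"angular":[0,0,0]},
    {"fingers":60,"delta_pos":[138,45,75],"angular":[0,0,0]}
  ]
}}

```text
clock: 37.55
tool_pos: [0.5235, -0.2455, 0.0473]
orientation: [180.0, -0.0, -89.2]
force: [0.7, 1.0, 0.3]
opening: 0.0598
gripper_force: 0.0
```

```bash
python3 - <<'E'
from h import *
o=ctrl.get_obs();print(tcp(),o["force"],delta([-67.5,-212,26]))
im=ctrl.snapshot("top"); cv2.imwrite("t5.png",im[:,:,::-1])
for a in((22,44),(-44,-22)): print(edges(im,*a,-150,40,thr=3))
E
```

```text
[ -67.31 -211.85   47.31  179.96   -0.01  -89.16] [0.69 0.98 0.33] [ 0.14  0.17 21.31]
[(-135.5, 3.5), (-130.0, 16.3), (-116.5, 17.1), (-112.5, 3.3)]
[(-131.5, 4.9), (-124.5, 18.2), (-118.5, 5.5), (-110.5, 15.0), (-104.0, 4.6), (36.5, 4.0)]
```

Call:
{"name": "apply_moves", "arguments": {
  "deltas": [
    {"fingers":60,"delta_pos":[0,0,12],"angular":[0,0,0]},
    {"fingers":60,"delta_pos":[0,0,21],"angular":[0,0,0]},
    {"fingers":60,"delta_pos":[0,0,21],"angular":[0,0,0]},
    {"fingers":60,"delta_pos":[0,0,21],"angular":[0,0,0]},
    {"fingers":15,"delta_pos":[0,0,21],"angular":[0,0,0]},
    {"fingers":15,"delta_pos":[0,0,21],"angular":[0,0,0]},
    {"fingers":15,"delta_pos":[0,0,21],"angular":[0,0,0]},
    {"fingers":15,"delta_pos":[0,0,21],"angular":[0,0,0]},
    {"fingers":15,"delta_pos":[0,0,21],"angular":[0,0,0]}
  ]
}}

```text
clock: 38.5
tool_pos: [0.5233, -0.2455, 0.0261]
orientation: [-180.0, -0.0, -89.2]
force: [0.4, -0.6, 0.7]
opening: 0.0261
gripper_force: 30.5
```

Call:
{"name": "apply_moves", "arguments": {
  "deltas": [
    {"fingers":15,"delta_pos":[0,0,-10],"angular":[0,0,0]},
    {"fingers":15,"delta_pos":[0,0,-50],"angular":[0,0,0]},
    {"fingers":15,"delta_pos":[0,0,-90],"angular":[0,0,0]},
    {"fingers":15,"delta_pos":[-20,-5,-110],"angular":[0,0,0]},
    {"fingers":15,"delta_pos":[-60,-17,-110],"angular":[0,0,0]},
    {"fingers":15,"delta_pos":[-100,-27,-110],"angular":[0,0,0]},
    {"fingers":15,"delta_pos":[-145,-39,-110],"angular":[0,0,0]},
    {"fingers":15,"delta_pos":[-190,-50,-110],"angular":[0,0,0]},
    {"fingers":15,"delta_pos":[-230,-62,-110],"angular":[0,0,0]},
    {"fingers":15,"delta_pos":[-255,-67,-110],"angular":[0,0,0]}
  ]
}}

```text
clock: 39.5
tool_pos: [0.5874, 0.0131, 0.1368]
orientation: [-179.9, 0.0, -89.1]
force: [-0.1, 0.2, -1.9]
opening: 0.0257
gripper_force: 29.9
```

Call:
{"name": "apply_moves", "arguments": {
  "deltas": [
    {"fingers":15,"delta_pos":[-4,0,0],"angular":[0,0,0]},
    {"fingers":15,"delta_pos":[-4,0,0],"angular":[0,0,0]},
    {"fingers":15,"delta_pos":[-4,0,40],"angular":[0,0,0]},
    {"fingers":15,"delta_pos":[-4,0,70],"angular":[0,0,0]},
    {"fingers":15,"delta_pos":[-4,0,79],"angular":[0,0,0]},
    {"fingers":15,"delta_pos":[-4,0,79],"angular":[0,0,0]},
    {"fingers":15,"delta_pos":[-4,0,79],"angular":[0,0,0]},
    {"fingers":15,"delta_pos":[-4,0,79],"angular":[0,0,0]}
  ]
}}

```text
clock: 40.3
tool_pos: [0.5876, 0.0143, 0.0585]
orientation: [-179.9, 0.0, -89.2]
force: [-0.1, 0.5, -0.9]
opening: 0.026
gripper_force: 29.9
```

```bash
python3 - <<'E'
from h import *
o=ctrl.get_obs();print(tcp(),o["force"],o["opening"],delta([0,38,57]))
E
```

```text
[   0.5    46.99   58.52 -179.86    0.04  -89.21] [-0.14  0.48 -0.86] 0.02604892933007153 [8.99 0.51 1.51]
```

Call:
{"name": "apply_moves", "arguments": {
  "deltas": [
    {"fingers":15,"delta_pos":[3,0.5,2],"angular":[0,0,0]},
    {"fingers":15,"delta_pos":[5,0.5,3],"angular":[0,0,0]},
    {"fingers":15,"delta_pos":[6.5,0.5,3],"angular":[0,0,0]},
    {"fingers":15,"delta_pos":[6.5,0.5,3],"angular":[0,0,0]},
    {"fingers":15,"delta_pos":[6.5,0.5,3],"angular":[0,0,0]}
  ]
}}

```text
clock: 40.8
tool_pos: [0.5862, 0.0078, 0.0541]
orientation: [180.0, -0.0, -89.2]
force: [-0.7, -0.2, 0.4]
opening: 0.0258
gripper_force: 29.9
```

Call:
{"name": "apply_moves", "arguments": {
  "deltas": [
    {"fingers":15,"delta_pos":[0.6,0,0],"angular":[0,0,0]},
    {"fingers":15,"delta_pos":[0.6,0,0],"angular":[0,0,0]},
    {"fingers":15,"delta_pos":[0.6,0,0],"angular":[0,0,0]}
  ]
}}

```text
clock: 41.1
tool_pos: [0.5863, 0.0074, 0.0541]
orientation: [-180.0, 0.0, -89.2]
force: [-0.1, 1.7, 0.8]
opening: 0.0258
gripper_force: 29.9
```

```bash
python3 - <<'E'
from h import *
o=ctrl.get_obs();print(tcp(),o["force"],o["opening"],delta([0,38,54]))
im=ctrl.snapshot("scene"); cv2.imwrite("sc3.png",im[:,:,::-1]); show(im,"s11",(200,180,280,240),10)
E
```

```text
[  -0.95   40.11   54.07 -179.99    0.01  -89.19] [-0.12  1.68  0.81] 0.025843213083171394 [ 2.11 -0.95  0.07]
```

View pics/s11.png

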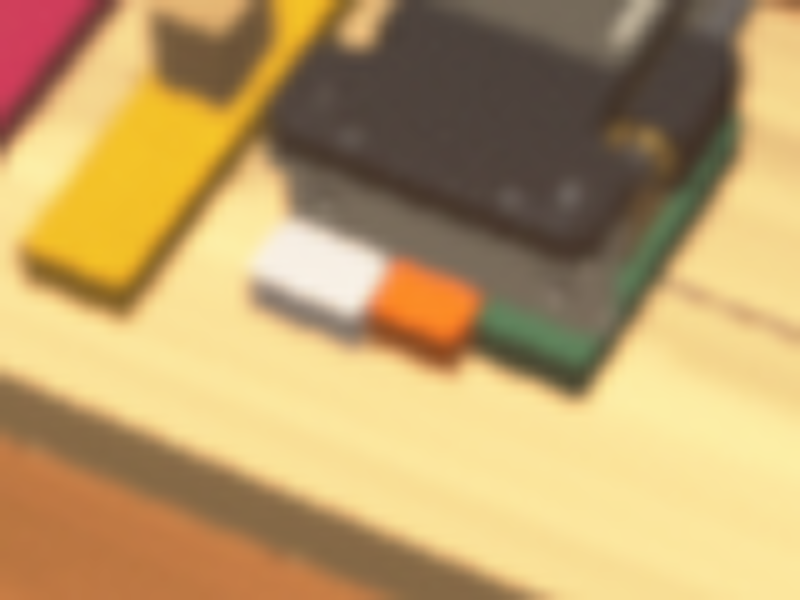

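Green is next to the spacer at (480,310). I compare corner pixels: green front-right top about (592,350), white front-left (255,270), orange front-right (462,343).

```bash
python3 - <<'E'
from h import *
def q(bx,by,z=46): 
    w=np.array([bx,by])@RB+B; return (pix("scene",np.r_[w,z]/1000)[0]-[200,180])*10+4.5
for n,p in dict(yellowFL=(71,-85),yellowFR=(71,-55),whiteFL=(53,-31),whiteFR=(53,-1),orangeFR=(50,23),greenFL=(44,23),greenFR=(44,53),greenFR2=(44,55)).items(): print(n,q(*p))
E
```

```text
yellowFL [ 17.43 250.44]
yellowFR [125.56 294.05]
whiteFL [250.62 276.41]
whiteFR [361.26 320.45]
orangeFR [457.01 347.22]
greenFL [468.69 329.29]
greenFR [582.35 374.24]
greenFR2 [589.99 377.26]
```

Call:
{"name": "apply_moves", "arguments": {
  "deltas": [
    {"fingers":15,"delta_pos":[0,-1,-0.8],"angular":[0,0,0]},
    {"fingers":15,"delta_pos":[0,-1,-0.8],"angular":[0,0,0]},
    {"fingers":15,"delta_pos":[0,-1,-0.8],"angular":[0,0,0]}
  ]
}}

```text
clock: 41.45
tool_pos: [0.5872, 0.0072, 0.0546]
orientation: [180.0, -0.0, -89.2]
force: [0.5, -0.6, -1.7]
opening: 0.0259
gripper_force: 29.9
```

Call:
{"name": "apply_moves", "arguments": {
  "deltas": [
    {"fingers":15,"delta_pos":[0.5,0,0],"angular":[0,0,0]},
    {"fingers":15,"delta_pos":[0.5,0,0],"angular":[0,0,0]},
    {"fingers":15,"delta_pos":[0.5,0,0],"angular":[0,0,0]}
  ]
}}

```text
clock: 41.75
tool_pos: [0.5871, 0.0067, 0.0547]
orientation: [180.0, -0.0, -89.2]
force: [0.7, -0.9, -1.4]
opening: 0.0259
gripper_force: 29.9
```

```bash
python3 - <<'E'
from h import *
o=ctrl.get_obs();print(tcp(),o["force"])
im=ctrl.snapshot("scene"); show(im,"s12",(228,195,268,225),20)
E
```

```text
[ -0.1   39.44  54.71 179.99  -0.   -89.2 ] [ 0.74 -0.85 -1.37]
```

View pics/s12.png

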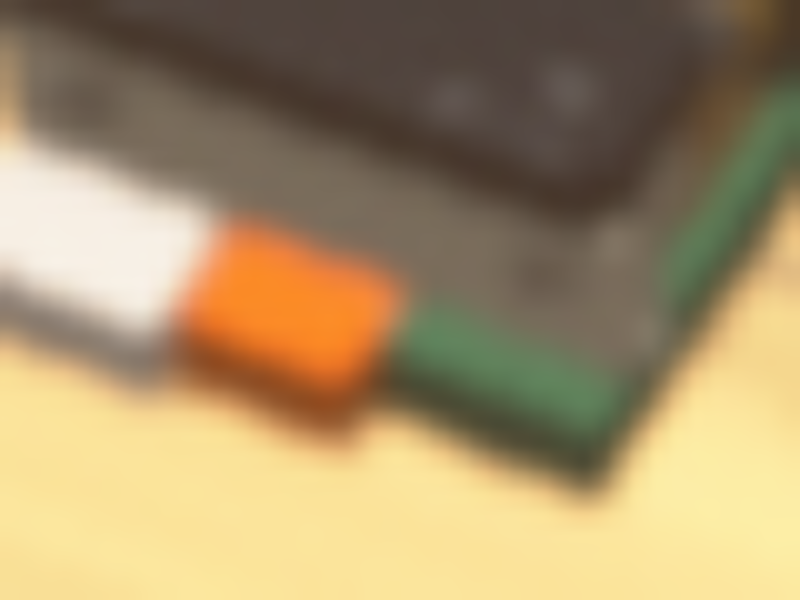

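I have viewed 19 pictures, past the limit of 14, so I view no more and go by numbers only.

Call:
{"name": "apply_moves", "arguments": {
  "deltas": [
    {"fingers":15,"delta_pos":[0.5,0,0],"angular":[0,0,0]},
    {"fingers":15,"delta_pos":[0.5,0,0],"angular":[0,0,0]},
    {"fingers":15,"delta_pos":[0.5,0,0],"angular":[0,0,0]}
  ]
}}

```text
clock: 42.1
tool_pos: [0.5872, 0.0063, 0.0548]
orientation: [180.0, -0.0, -89.2]
force: [-0.1, -0.3, -1.6]
opening: 0.0257
gripper_force: 29.9
```

Call:
{"name": "apply_moves", "arguments": {
  "deltas": [
    {"fingers":15,"delta_pos":[0.4,0,0],"angular":[0,0,0]},
    {"fingers":15,"delta_pos":[0.4,0,0],"angular":[0,0,0]},
    {"fingers":15,"delta_pos":[0.4,0,0],"angular":[0,0,0]}
  ]
}}

```text
clock: 42.4
tool_pos: [0.5873, 0.006, 0.0548]
orientation: [-180.0, 0.0, -89.2]
force: [-0.3, 0.1, -1.0]
opening: 0.0258
gripper_force: 29.9
```

```bash
python3 - <<'E'
from h import *
o=ctrl.get_obs();print(tcp(),o["force"])
E
```

```text
[  -0.01   38.67   54.77 -179.99    0.01  -89.2 ] [-0.28  0.08 -0.99]
```

The force is rising lightly and by = 38.7, so contact. I lower, release, and take the spacer (27.5 mm back).

Call:
{"name": "apply_moves", "arguments": {
  "deltas": [
    {"fingers":15,"delta_pos":[0.2,0,0.7],"angular":[0,0,0]},
    {"fingers":15,"delta_pos":[0.2,0,0.7],"angular":[0,0,0]},
    {"fingers":45,"delta_pos":[0.2,0,0.7],"angular":[0,0,0]},
    {"fingers":45,"delta_pos":[0.2,0,0.7],"angular":[0,0,0]},
    {"fingers":45,"delta_pos":[0.2,0,0],"angular":[0,0,0]},
    {"fingers":45,"delta_pos":[12,0,0],"angular":[0,0,0]},
    {"fingers":45,"delta_pos":[24,0,0],"angular":[0,0,0]},
    {"fingers":45,"delta_pos":[27.5,0,2],"angular":[0,0,0]},
    {"fingers":45,"delta_pos":[27.5,0,3],"angular":[0,0,0]},
    {"fingers":45,"delta_pos":[27.5,0,3],"angular":[0,0,0]}
  ]
}}

```text
clock: 43.4
tool_pos: [0.5874, -0.022, 0.0515]
orientation: [180.0, -0.0, -89.2]
force: [-0.4, 0.1, -0.8]
opening: 0.0449
gripper_force: 0.0
```

Call:
{"name": "apply_moves", "arguments": {
  "deltas": [
    {"fingers":15,"delta_pos":[0,0,0],"angular":[0,0,0]},
    {"fingers":15,"delta_pos":[0,0,0],"angular":[0,0,0]},
    {"fingers":15,"delta_pos":[0,0,0],"angular":[0,0,0]},
    {"fingers":15,"delta_pos":[0,0,0],"angular":[0,0,0]},
    {"fingers":15,"delta_pos":[0,0,-6],"angular":[0,0,0]},
    {"fingers":15,"delta_pos":[0,0,-14],"angular":[0,0,0]},
    {"fingers":15,"delta_pos":[0,0,-35],"angular":[0,0,0]},
    {"fingers":15,"delta_pos":[0,0,-70],"angular":[0,0,0]},
    {"fingers":15,"delta_pos":[0,0,-75],"angular":[0,0,0]}
  ]
}}

```text
clock: 44.3
tool_pos: [0.5902, -0.0214, 0.1316]
orientation: [-179.6, 0.0, -89.1]
force: [0.9, 0.1, -0.8]
opening: 0.0257
gripper_force: 30.0
```

```bash
python3 - <<'E'
from h import *
o=ctrl.get_obs();print(tcp(),o["force"],o["opening"],delta([-53,405,60]))
im=ctrl.snapshot("top")
r=rect(im,"scraper"); print(r,r is not None and tob(r))
E
```

```text
[   2.51   11.29  131.64 -179.61    0.03  -89.15] [ 0.95  0.09 -0.81] 0.025670868329026902 [-393.72   55.63   71.49]
None False
```

```bash
python3 - <<'E'
from h import *
im=ctrl.snapshot("scene"); u0,v0,u1,v1=335,195,450,300
hs=cv2.cvtColor(im[v0:v1,u0:u1],cv2.COLOR_RGB2HSV)
m=cv2.inRange(hs,(85,8,90),(130,110,235)); n,l,st,_=cv2.connectedComponentsWithStats(m); print(st[1:][st[1:,4]>30])
i=1+np.argmax(st[1:,4]); p=np.argwhere(l==i)[:,::-1]+[u0,v0]
w=ray("scene",p,.016)[:,:2]*1000; r=cv2.minAreaRect(w.astype(np.float32)); print(r,tob(r[0]))
E
```

```text
[]
((699.5191650390625, 244.90110778808594), (2.014636993408203e-05, 4.30064582824707), 27.252182006835938) [115.58 276.01]
```

Call:
{"name": "apply_moves", "arguments": {
  "deltas": [
    {"fingers":15,"delta_pos":[-40,5,0],"angular":[0,0,0]},
    {"fingers":15,"delta_pos":[-80,10,0],"angular":[0,0,0]},
    {"fingers":15,"delta_pos":[-120,16,0],"angular":[0,0,0]},
    {"fingers":15,"delta_pos":[-160,22,0],"angular":[0,0,0]},
    {"fingers":15,"delta_pos":[-200,28,0],"angular":[0,0,0]},
    {"fingers":15,"delta_pos":[-240,34,0],"angular":[0,0,0]},
    {"fingers":15,"delta_pos":[-280,40,0],"angular":[0,0,0]},
    {"fingers":15,"delta_pos":[-320,46,0],"angular":[0,0,0]},
    {"fingers":15,"delta_pos":[-360,52,0],"angular":[0,0,0]},
    {"fingers":15,"delta_pos":[-392,54,0],"angular":[0,0,0]}
  ]
}}

```text
clock: 45.4
tool_pos: [0.5267, 0.3712, 0.1254]
orientation: [179.9, -0.1, -89.2]
force: [0.0, 0.0, -1.9]
opening: 0.0257
gripper_force: 30.0
```

```bash
python3 - <<'E'
from h import *
o=ctrl.get_obs(); print(tcp(),delta([-53,405,29]))
im=ctrl.snapshot("scene"); hs=cv2.cvtColor(im,cv2.COLOR_RGB2HSV)
w=lambda bx,by,z:np.r_[np.array([bx,by])@RB+B,z]/1000
for bx in(-30,0,15,25): 
    u=pix("scene",w(bx,326.5,20))[0].round().astype(int); print(bx,u,hs[u[1],u[0]],im[u[1],u[0]])
m=cv2.inRange(hs,(0,0,90),(179,45,215)); m[:, :335]=0; m[:195]=0; m[300:]=0; m[:,450:]=0
n,l,st,_=cv2.connectedComponentsWithStats(m)
for i in range(1,n):
    if st[i,4]>40:
        q=ray("scene",np.argwhere(l==i)[:,::-1],.016)[:,:2]*1000; b=np.array([tob(x) for x in q]); print(st[i],b.min(0),b.max(0),b.mean(0))
t=ctrl.snapshot("top"); cv2.imwrite("t6.png",t[:,:,::-1])
for a in((18,40),(-40,-18)): print(edges(t,*a,-150,80,thr=3))
r=rect(t,"yellow",.038,(255,140,312,230)); print("yellow",r,tob(r))
r=rect(t,"green",.038,(192,140,312,230)); print("green",r,r is not None and tob(r))
E
```

```text
[-55.44 404.72 125.39 179.91  -0.07 -89.15] [-0.4  -2.59 96.39]
-30 [378 243] [ 25  17 183] [183 181 171]
0 [374 253] [ 30  14 182] [182 182 172]
15 [373 258] [ 30  13 182] [182 182 173]
25 [371 261] [ 30  14 182] [182 182 172]
[361 208  33  59 684] [-139.8   301.85] [ 35.38 334.6 ] [-44.83 318.54]
[(-138.0, 7.6), (-106.5, 12.3), (-85.5, 7.4), (-53.5, 10.1), (-30.5, 6.0), (-1.5, 12.4), (2.0, 7.8), (23.5, 17.2), (52.5, 14.6)]
[(-138.5, 7.7), (-105.5, 10.1), (-84.0, 6.2), (-54.0, 5.1), (-35.5, 3.1), (-30.0, 9.9), (-1.0, 7.9), (24.0, 15.6), (53.5, 14.2)]
yellow [ 588.36 -102.59    0.65  139.87   27.36] [ -0.41 -69.89]
green [587.64   5.52  -0.29  81.75  24.43] [ 0.37 38.21]
```

Scraper is still on the mat, and the edges (-84.7, -54, -30.3, -1.2, 23.7, 53) match the intended layout within a millimetre. I set the spacer down.

Call:
{"name": "apply_moves", "arguments": {
  "deltas": [
    {"fingers":15,"delta_pos":[0,-1,40],"angular":[0,0,0]},
    {"fingers":15,"delta_pos":[0,-1,75],"angular":[0,0,0]},
    {"fingers":15,"delta_pos":[0,-1,93],"angular":[0,0,0]},
    {"fingers":15,"delta_pos":[0,-1,97],"angular":[0,0,0]},
    {"fingers":15,"delta_pos":[0,-1,99],"angular":[0,0,0]},
    {"fingers":15,"delta_pos":[0,-1,100],"angular":[0,0,0]},
    {"fingers":15,"delta_pos":[0,-1,100],"angular":[0,0,0]}
  ]
}}

```text
clock: 46.2
tool_pos: [0.5296, 0.37, 0.0278]
orientation: [-179.9, 0.1, -89.2]
force: [-0.2, -0.9, -1.3]
opening: 0.026
gripper_force: 30.0
```

Call:
{"name": "apply_moves", "arguments": {
  "deltas": [
    {"fingers":50,"delta_pos":[0,0,0],"angular":[0,0,0]},
    {"fingers":50,"delta_pos":[0,0,0],"angular":[0,0,0]},
    {"fingers":50,"delta_pos":[0,0,0],"angular":[0,0,0]},
    {"fingers":50,"delta_pos":[0,0,-30],"angular":[0,0,0]},
    {"fingers":50,"delta_pos":[0,0,-75],"angular":[0,0,0]},
    {"fingers":50,"delta_pos":[0,0,-120],"angular":[0,0,0]},
    {"fingers":50,"delta_pos":[0,0,-160],"angular":[0,0,0]},
    {"fingers":50,"delta_pos":[0,0,-160],"angular":[0,0,0]},
    {"fingers":50,"delta_pos":[0,0,-160],"angular":[0,0,0]}
  ]
}}

```text
clock: 47.1
tool_pos: [0.5294, 0.3701, 0.1884]
orientation: [-179.9, 0.2, -89.2]
force: [-0.1, -0.9, -0.6]
opening: 0.0498
gripper_force: 0.0
```

```bash
python3 - <<'E'
from h import *
o=ctrl.get_obs(); print(tcp(),o["force"],o["opening"])
im=ctrl.snapshot("scene"); hs=cv2.cvtColor(im,cv2.COLOR_RGB2HSV)
for lo,hi in(((6,195,190),(13,255,255)),((0,0,90),(179,45,215))):
    m=cv2.inRange(hs,lo,hi); m[:, :335]=0; m[:195]=0; m[300:]=0; m[:,450:]=0
    n,l,st,_=cv2.connectedComponentsWithStats(m)
    for i in range(1,n):
        if st[i,4]>40:
            q=ray("scene",np.argwhere(l==i)[:,::-1],.016)[:,:2]*1000; b=np.array([tob(x) for x in q]); print(st[i],b.min(0),b.max(0))
t=ctrl.snapshot("top")
for a in((18,40),(-40,-18)): print(edges(t,*a,-150,80,thr=3))
# dark chip-like pixels left on the board
c=cv2.cvtColor(t,cv2.COLOR_RGB2HSV); g=[(bx,by) for bx in range(-90,91,4) for by in range(-100,136,4)]
print([p for p in g if (lambda u:c[u[1],u[0],2]<130)(pix("top",np.r_[np.array(p)@RB+B,34]/1000)[0].round().astype(int))])
E
```

```text
[ -52.78  403.56  188.42 -179.89    0.15  -89.2 ] [-0.14 -0.92 -0.63] 0.049824138120366734
[403 250  14  17  44] [-45.06 389.28] [ -5.43 412.9 ]
[361 208  33  58 683] [-139.8   301.85] [ 35.38 334.6 ]
[(-138.0, 7.6), (-106.5, 12.4), (-85.5, 7.5), (-53.5, 10.1), (-30.5, 6.0), (-1.5, 12.4), (2.0, 7.8), (23.5, 17.3), (52.5, 14.7)]
[(-138.5, 7.6), (-105.5, 10.1), (-84.0, 6.3), (-54.0, 5.1), (-30.0, 10.0), (-1.0, 7.9), (24.0, 15.5), (53.5, 14.1)]
[(-42, 28), (-42, 36), (-42, 40), (-42, 44), (-42, 48), (-42, 52), (-38, 36), (-30, 32), (-26, 44), (-14, 28), (-14, 36), (-14, 48), (-10, 48), (22, 28), (26, 44), (26, 48), (30, 28), (30, 32), (30, 48), (34, 28), (38, 28), (38, 32), (38, 36)]
```

```bash
python3 -c "
from plant import ctrl
print(ctrl.close_job())"
```

```text
the job is handed in; nothing more can be done
None
```

I handed the job in at about 47 s: the chips are in the tray, the yellow, white and green slats are laid to within about 1 mm of their intended places by the last camera measurement, and both tools are on the mat, though I viewed 19 pictures against the limit of 14.

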